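# Gauge the ink cassettes and stock the dispenser rail

## Task

Check the stamp-ink cassettes before they are stocked: with the bridge gauge, working from the shortest cassette to the longest, stand the gauge squarely on the desk over the middle of each one, astride it, for two seconds or more, so that its sprung foot rests on the cassette and reads its thickness. Then slide every cassette no thicker than 18 mm into the tilted dispenser rail, wholly inside the tube with its pull tab facing uphill; lay the thicker ones flat in the tray, side by side and not stacked, and stand the gauge back on the middle of its pad.

Things in the scene. Friction and masses are not known exactly. Their poses are not given: they have to be found in the camera images.
- cassette_1_mid (a point): centre (half-way up) of the shortest ink cassette: a flat grey plastic block, 32 mm long (x) without its tab, 36 mm wide (y), black felt on top, 12 to 24 mm thick (z; to be gauged). A black pull tab 20 mm wide sticks out 8 mm from its +x end, 4 to 8 mm above its underside. Starts flat on the desk; may be absent.
- cassette_2_mid (a point): centre (half-way up) of the second shortest ink cassette: a flat grey plastic block, 39 mm long (x) without its tab, 36 mm wide (y), black felt on top, 12 to 24 mm thick (z; to be gauged). A black pull tab 20 mm wide sticks out 8 mm from its +x end, 4 to 8 mm above its underside. Starts flat on the desk; may be absent.
- cassette_3_mid (a point): centre (half-way up) of the third shortest ink cassette: a flat grey plastic block, 46 mm long (x) without its tab, 36 mm wide (y), black felt on top, 12 to 24 mm thick (z; to be gauged). A black pull tab 20 mm wide sticks out 8 mm from its +x end, 4 to 8 mm above its underside. Starts flat on the desk; may be absent.
- cassette_4_mid (a point): centre (half-way up) of the third longest ink cassette: a flat grey plastic block, 53 mm long (x) without its tab, 36 mm wide (y), black felt on top, 12 to 24 mm thick (z; to be gauged). A black pull tab 20 mm wide sticks out 8 mm from its +x end, 4 to 8 mm above its underside. Starts flat on the desk; may be absent.
- cassette_5_mid (a point): centre (half-way up) of the second longest ink cassette: a flat grey plastic block, 60 mm long (x) without its tab, 36 mm wide (y), black felt on top, 12 to 24 mm thick (z; to be gauged). A black pull tab 20 mm wide sticks out 8 mm from its +x end, 4 to 8 mm above its underside. Starts flat on the desk; may be absent.
- cassette_6_mid (a point): centre (half-way up) of the longest ink cassette: a flat grey plastic block, 67 mm long (x) without its tab, 36 mm wide (y), black felt on top, 12 to 24 mm thick (z; to be gauged). A black pull tab 20 mm wide sticks out 8 mm from its +x end, 4 to 8 mm above its underside. Starts flat on the desk; may be absent.
- gauge_grip (a point): centre of the bridge gauge's upright black handle, 82 mm above the undersides of the gauge's two feet; the handle measures 26 mm (x) by 20 mm (y) and stands 63 to 104 mm above the feet. Its sprung foot, a steel disc of 16 mm diameter, hangs straight below. The gauge starts upright on its pad.
- gauge_foot_tip (a point): centre of the underside of the gauge's sprung foot, straight below the handle
- gauge: the bridge gauge, a loose 0.4 kg metal bridge; origin midway between its feet, at their underside. Two feet 44 mm long (x) and 12 mm wide, 60 mm apart inside and 84 mm over all (y), two columns, and a cross beam along y 24 mm wide (x), its underside 49 and its top 63 mm above the feet: set it astride a cassette, the cassette's length along x.
- gauge_foot (a joint): height of the gauge's sprung foot above the undersides of the gauge's two feet, m; with the gauge standing on the desk over a thing it reads that thing's thickness (0 on nothing, at most 0.036). The spring presses with 0.6 N at 0 and 2 N at 0.026; the gauge's weight overcomes it.
- gauge_pad: the gauge's pad: black rubber mat 80 (x) by 120 (y) mm, 3 mm thick, fixed to the desk; origin at the centre of its underside
- tray: open black plastic tray, 120 (x) by 160 (y) mm, 20 mm high, walls and floor 4 mm thick, fixed to the desk; origin at the centre of its underside
- rail: tilted aluminium dispenser rail, fixed; origin on the desk straight below the mouth of its tube; +x points downhill. The tube, 40 mm wide and 19 mm high inside, slotted along its top, runs 228 mm from the mouth down to a stop, 0.384 rad below level; its floor is slick, cassettes slide down by themselves. Lay them on the open tongue above the mouth.
- rail_mouth (a point): middle of the sloping floor at the mouth (upper end) of the tube, 106 mm above the desk. The floor goes on uphill for 72 mm at the same slope as an open tongue 28 mm wide. Beside it two flared guides, 18 mm high, reach 22 mm uphill from the mouth, opening from 40 to 54 mm inside, 60 mm outside.

How it is judged:
On the way, in this order (a step that is already met when the one before it is completed fails the run):
1. the gauge stands squarely on the desk over the shortest cassette, its foot resting on it and so reading its thickness within 2 mm (x of cassette_1_mid in the frame of gauge_grip between -0.012 and 0.012 m and y of cassette_1_mid in the frame of gauge_grip between -0.01 and 0.01 m and z of cassette_1_mid in the frame of gauge_grip between -0.0775 and -0.0725 m and angle between the z axis of cassette_1_mid and the z axis of gauge_grip, either way round below 0.05 rad and height (world z) of cassette_1_mid below 0.01 m and z of cassette_1_mid in the frame of gauge_foot_tip between -0.009 and -0.005 m), for 1.8 s.
2. the gauge stands squarely on the desk over the second shortest cassette, its foot resting on it and so reading its thickness within 2 mm (x of cassette_2_mid in the frame of gauge_grip between -0.012 and 0.012 m and y of cassette_2_mid in the frame of gauge_grip between -0.01 and 0.01 m and z of cassette_2_mid in the frame of gauge_grip between -0.0765 and -0.0715 m and angle between the z axis of cassette_2_mid and the z axis of gauge_grip, either way round below 0.05 rad and height (world z) of cassette_2_mid below 0.011 m and z of cassette_2_mid in the frame of gauge_foot_tip between -0.01 and -0.006 m), for 1.8 s.
3. the gauge stands squarely on the desk over the third shortest cassette, its foot resting on it and so reading its thickness within 2 mm (x of cassette_3_mid in the frame of gauge_grip between -0.012 and 0.012 m and y of cassette_3_mid in the frame of gauge_grip between -0.01 and 0.01 m and z of cassette_3_mid in the frame of gauge_grip between -0.0725 and -0.0675 m and angle between the z axis of cassette_3_mid and the z axis of gauge_grip, either way round below 0.05 rad and height (world z) of cassette_3_mid below 0.015 m and z of cassette_3_mid in the frame of gauge_foot_tip between -0.014 and -0.01 m), for 1.8 s.
4. the gauge stands squarely on the desk over the third longest cassette, its foot resting on it and so reading its thickness within 2 mm (x of cassette_4_mid in the frame of gauge_grip between -0.012 and 0.012 m and y of cassette_4_mid in the frame of gauge_grip between -0.01 and 0.01 m and z of cassette_4_mid in the frame of gauge_grip between -0.0785 and -0.0735 m and angle between the z axis of cassette_4_mid and the z axis of gauge_grip, either way round below 0.05 rad and height (world z) of cassette_4_mid below 0.009 m and z of cassette_4_mid in the frame of gauge_foot_tip between -0.008 and -0.004 m), for 1.8 s.
5. the gauge stands squarely on the desk over the second longest cassette, its foot resting on it and so reading its thickness within 2 mm (x of cassette_5_mid in the frame of gauge_grip between -0.012 and 0.012 m and y of cassette_5_mid in the frame of gauge_grip between -0.01 and 0.01 m and z of cassette_5_mid in the frame of gauge_grip between -0.077 and -0.072 m and angle between the z axis of cassette_5_mid and the z axis of gauge_grip, either way round below 0.05 rad and height (world z) of cassette_5_mid below 0.0105 m and z of cassette_5_mid in the frame of gauge_foot_tip between -0.0095 and -0.0055 m), for 1.8 s.
6. the gauge stands squarely on the desk over the longest cassette, its foot resting on it and so reading its thickness within 2 mm (x of cassette_6_mid in the frame of gauge_grip between -0.012 and 0.012 m and y of cassette_6_mid in the frame of gauge_grip between -0.01 and 0.01 m and z of cassette_6_mid in the frame of gauge_grip between -0.0735 and -0.0685 m and angle between the z axis of cassette_6_mid and the z axis of gauge_grip, either way round below 0.05 rad and height (world z) of cassette_6_mid below 0.014 m and z of cassette_6_mid in the frame of gauge_foot_tip between -0.013 and -0.009 m), for 1.8 s.
At the end, for the whole second after the job is handed in: Each cassette up to 18 mm thick lies on the tube floor wholly past the rail mouth, tab end uphill; each thicker one lies flat on the tray floor (within 4 mm, 0.1 rad); the gauge stands upright on its pad, its axis within 30 mm of the pad centre (x of rail_mouth in the frame of cassette_1_mid between 0.016 and 0.228 m and y of rail_mouth in the frame of cassette_1_mid between -0.025 and 0.025 m and z of rail_mouth in the frame of cassette_1_mid between -0.019 and 0.005 m and angle between cassette_1_mid's own z axis and vertical between 0.3 and 0.47 rad and x of rail_mouth in the frame of cassette_2_mid between 0.0195 and 0.228 m and y of rail_mouth in the frame of cassette_2_mid between -0.025 and 0.025 m and z of rail_mouth in the frame of cassette_2_mid between -0.02 and 0.004 m and angle between cassette_2_mid's own z axis and vertical between 0.3 and 0.47 rad and x of cassette_3_mid in the frame of tray between -0.056 and 0.056 m and y of cassette_3_mid in the frame of tray between -0.076 and 0.076 m and z of cassette_3_mid in the frame of tray below 0.02 m and angle between each of cassette_3_mid, cassette_6_mid's own z axis and vertical below 0.1 rad and x of rail_mouth in the frame of cassette_4_mid between 0.0265 and 0.228 m and y of rail_mouth in the frame of cassette_4_mid between -0.025 and 0.025 m and z of rail_mouth in the frame of cassette_4_mid between -0.018 and 0.006 m and angle between cassette_4_mid's own z axis and vertical between 0.3 and 0.47 rad and x of rail_mouth in the frame of cassette_5_mid between 0.03 and 0.228 m and y of rail_mouth in the frame of cassette_5_mid between -0.025 and 0.025 m and z of rail_mouth in the frame of cassette_5_mid between -0.0195 and 0.0045 m and angle between cassette_5_mid's own z axis and vertical between 0.3 and 0.47 rad and x of cassette_6_mid in the frame of tray between -0.056 and 0.056 m and y of cassette_6_mid in the frame of tray between -0.076 and 0.076 m and z of cassette_6_mid in the frame of tray below 0.019 m and horizontal distance between gauge_grip and gauge_pad below 0.03 m and angle between gauge_grip's own z axis and vertical below 0.05 rad and height (world z) of gauge_grip between 0.083 and 0.0885 m); the robot touches nothing.
Of cassette_1, cassette_2, cassette_3, cassette_4, cassette_5, cassette_6 only 4 to 6 are there at a start; the rules pass over those that are not, and their reading is None.
At some moment in a run one of cassette_1, cassette_2, cassette_3, cassette_4, cassette_5, cassette_6 may be knocked a few centimetres aside while the robot is not near it.
It also fails if it takes over 210 s, if anything falls off the work surface, if the arm or the gripper's body presses on something with over 40 N, if the wrist force passes 120 N, or if a joint passes its speed limit or range.

## Robot

A 6-joint arm with a two-finger parallel gripper is mounted at the origin on a cart in front of the work surface, level with it; the furniture and walls round the work are solid. World frame = base frame: x ahead of the robot, y to its left, z up, the work surface at z = 0. Lengths are in m, angles in rad, forces in N, time in s.
With the tool pointing down it reaches from about 0.3 to 0.775 m from the base axis. Payload 14.6 kg.
Tool frame: the origin (TCP) lies at the very end of the fingers, on their centre line; the grasp point (between the pads) lies 19 mm behind it; x points along the fingers, z is the direction in which the jaws open and shut, and the axes are right-handed (so a half turn about x gives the same grasp; the last joint's range is limited). The gripper opens to 94 mm and grips with 3 to 60 N. Pads are 16 mm wide; open, the fingers measure 119 mm over their backs; the gripper's body (75 mm by 177 mm) begins 78 mm behind the grasp point.
Start: joints at [-1.371, 0.3, 1.521, -0, 1.321, -0.067], TCP at [0.145, -0.531, 0.205] pointing down, gripper open.
Joint ranges: [-3.03, 3.03], [-0.79, 2.21], [0.23, 2.52], [-1.04, 4.18], [0, 3.07], [-2.55, 2.55]. Speed limits (rad/s): [2.22, 2.22, 2.57, 3.14, 3.14, 3.14].

## Interface

Orientations are given as [roll, pitch, yaw] about the fixed x, y, z axes, in that order (R = Rz(yaw) Ry(pitch) Rx(roll)).
In Python, from station import ctrl gives the robot as it stands. The module is installed in compiled form; this text tells all that it offers.
- The arm moves only by the tool servo_tool, never from a script. Its argument "motion" is one flat list of numbers, 4 for each row, row after row: the shift along the tool's x, y, z in mm, then the turn about the tool's x in degrees. In form: [dx, dy, dz, roll, dx, dy, dz, roll, ...]. A call has 1 to 20 rows; each row is the pose to reach, as a shift and turn from the pose commanded when the call began, along the tool's axes at that moment; what a row does not reach only later rows make up. A row lasts 1/8 s, in which the tool goes at most 62.5 mm and 10.7 degrees, less where a joint would pass 70% of its speed; a pose out of reach is approached as far as the arm can. A call with a gripper value outside its range is refused whole. "gripper" is the opening, from 0 (shut) to 1 (fully open), set as the call begins (left out, the last holds). The fingers move at their own pace and stop on an object; "force" is the grip in N (left out, the last holds). Time passes only in rows, so rows that repeat a pose let the fingers close. It gives the time, the measured TCP pose, the force and the opening at its end, in the units of the state.
- ctrl.get_obs(): the state, without advancing time (a new reading comes with each control period).
- ctrl.camera(name): name is "scene" or "side" or "wrist"; returns a dict with "color" (400x640x3 uint8, red, green, blue), "z_map" (400x640 float32, m along the optical axis (not along the pixel's ray), 0 where there is no reading), "fx", "fy", "cx", "cy" (pixels), "rvec" (rotation vector, rad) and "tvec" (3), from world to camera coordinates, as OpenCV has them. Camera axes: x right, y down, z forward; pixel columns grow to the right and rows downward; lengths in m; the calibration is good to about 2 mm. The wrist camera is an equidistant fisheye: a pixel r from the principal point sees the ray r / f radians off the axis. A picture is of the moment at which its call begins.
- ctrl.hand_in(): hands the job in, once; it reports no verdict.
The state is a dict: "time_s": time; "qpos": joint angles; "joint_vel": joint speeds; "tau": joint torques, N m; "ee_pos": TCP position; "eef_rot": TCP orientation; "force": force on the tool from outside, world axes, zero at the start; "moment": the same for the moment, N m; "grip_width": finger opening in m.
Only numpy, scipy, OpenCV 4.12 (cv2) and the standard library are available. Lean on these libraries where they do the work, as an engineer would, in place of code of your own. Each camera call takes 0.05 s, during which the arm holds its last target.

## Working session

There is one attempt and no reset: what is moved stays moved. The work goes in short steps, Python scripts to look and compute and a tool call to move; the robot and the scene stay as the last step left them, time stands still between calls to the robot, and variables do not carry over. Pictures are saved under pics/ and viewed, and the job is handed in when it is done.

Besides the shell and the picture viewer there is one more tool, called after "Emit:" as a command line: name --argument value ..., lists and objects as JSON in quotes. servo_tool: Moves the arm, as the interface text tells. Its arguments: {"type":"object","properties":{"motion":{"type":"array","items":{"type":"number"}},"gripper":{"type":"number"},"force":{"type":"number"}},"required":["motion"]}

```bash
mkdir -p pics; ls; python3 - <<'E'
from station import ctrl
import cv2,numpy as np
print(ctrl.get_obs())
for n in ["scene","side","wrist"]:
    c=ctrl.camera(n)
    cv2.imwrite(f"pics/{n}0.png",c["color"][:,:,::-1])
    print(n,c["fx"],c["fy"],c["cx"],c["cy"],c["rvec"],c["tvec"])
    R=cv2.Rodrigues(np.array(c["rvec"]))[0]; print(-R.T@np.array(c["tvec"]).ravel(),R[2], (c["z_map"]>0).mean())
E
```

```text
pics
{'time_s': 0.0, 'qpos': array([-1.37057646e+00,  3.00481499e-01,  1.52157382e+00, -4.62794743e-06,
        1.32068989e+00, -6.65912423e-02]), 'joint_vel': array([-0.00036089,  0.00030162,  0.00267699,  0.00147545,  0.00061166,
        0.00083916]), 'tau': array([-1.91110121e-03, -5.31809235e+01, -3.52733588e+01,  7.07719359e-02,
        2.44157261e-02, -8.48927789e-05]), 'ee_pos': array([ 0.14496049, -0.53028589,  0.2048837 ]), 'eef_rot': array([3.0788907 , 1.56964377, 1.77490663]), 'force': array([0.68578601, 0.29378815, 0.05130539]), 'moment': array([0.0432335 , 0.0209542 , 0.01486613]), 'grip_width': 0.09387254431482743}
scene 462.30152797285166 462.30152797285166 314.3262778029735 200.09130752783034 [ 0.83499925 -2.46262886  1.16873913] [0.43791733 0.28466983 0.94961059]
[-0.00478522  0.70394034  0.82402297] [ 0.48267072 -0.60943854 -0.62897825] 0.9961015625
side 408.6561836546857 408.6561836546857 319.59353371877904 201.5541979664378 [ 0.01241581 -2.70763866  1.57103535] [0.55680841 0.07084336 1.18681643]
[0.54066606 1.00203877 0.6535948 ] [ 0.01363267 -0.86808461 -0.49622904] 0.99589453125
wrist 309.70691628693146 309.70691628693146 317.8969716252623 200.88247375530406 [-2.33684249  1.78448895  0.21786472] [-0.550381   -0.025445    0.38886091]
[ 0.2114397  -0.51272331  0.38365032] [-0.23228704 -0.06360451 -0.9705654 ] 0.94415625
```

View pics/scene0.png

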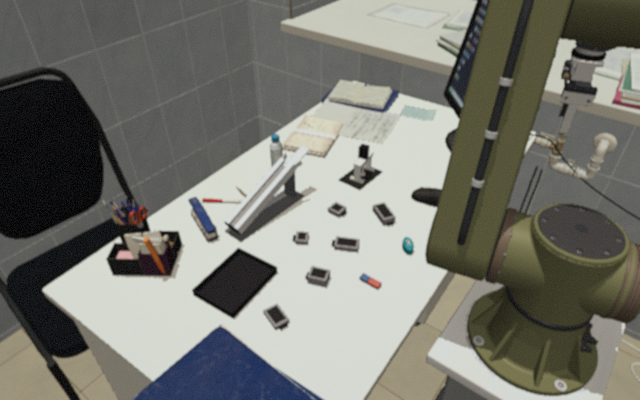

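View pics/side0.png

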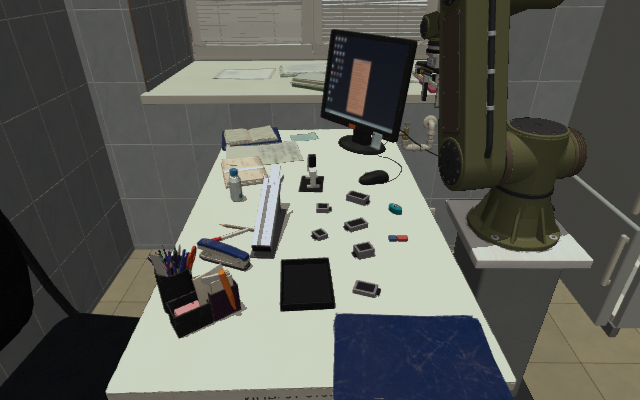

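View pics/wrist0.png

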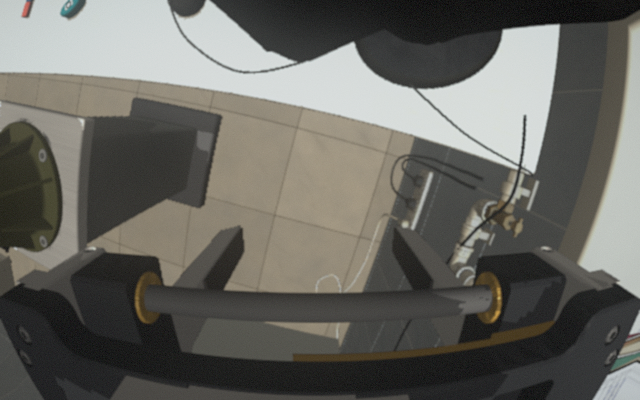

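```bash
cat > h.py <<'E'
from station import ctrl
import cv2,numpy as np
def cloud(n):
    c=ctrl.camera(n); R=cv2.Rodrigues(np.array(c["rvec"]))[0]; t=np.array(c["tvec"]).ravel()
    z=c["z_map"]; v,u=np.mgrid[:400,:640]
    P=np.stack([(u-c["cx"])/c["fx"]*z,(v-c["cy"])/c["fy"]*z,z],-1)
    W=(P-t)@R
    W[z<=0]=np.nan
    return W,c["color"],c
def proj(c,p):
    return cv2.projectPoints(np.array(p,float).reshape(-1,1,3),np.array(c["rvec"],float),np.array(c["tvec"],float),np.array([[c["fx"],0,c["cx"]],[0,c["fy"],c["cy"]],[0,0,1]]),None)[0].reshape(-1,2)
E
python3 - <<'E'
from h import *
X0,X1,Y0,Y1=0.2,0.9,-0.5,0.6
for n in ["scene","side"]:
    W,col,c=cloud(n); 
    m=(W[...,0]>X0)&(W[...,0]<X1)&(W[...,1]>Y0)&(W[...,1]<Y1)
    mm=m&(abs(W[...,2])<.004)
    print(n,np.median(W[mm][:,2]),W[mm][:,2].std())
    im=np.zeros((550,350,3),np.uint8)
    # top-down: rows = x decreasing? x up, y left
    hm=np.zeros((350,550)); 
    s=500
    u=((Y1-W[m][:,1])*s).astype(int); v=((X1-W[m][:,0])*s).astype(int)
    top=np.zeros((350,550,3),np.uint8)
    top[v,u]=col[m][:,::-1]
    cv2.imwrite(f"pics/top_{n}.png",cv2.resize(top,(800,509)))
    Z=W[...,2]
    k=(m&(Z>.006)&(Z<.04)).astype(np.uint8)
    nn,lab,st,ce=cv2.connectedComponentsWithStats(k)
    for i in range(1,nn):
        if 40<st[i,4]<700:
            w=W[lab==i]; r=cv2.minAreaRect((w[:,:2]*1000).astype(np.float32))
            print(np.round(ce[i]),st[i,4],"xy mm",np.round(r[0],1),np.round(r[1],1),round(r[2],1),"z95",round(np.percentile(w[:,2],95)*1000,1), col[lab==i].mean(0).round())
E
```

```text
scene 4.773199020698465e-05 0.0015813199723651986
[274. 161.] 44 xy mm [ 819.2 -144.1] [28.6 10.7] 28.4 z95 39.2 [150. 153. 147.]
[362. 173.] 203 xy mm [ 584.5 -269.7] [51.1 88.7] 6.9 z95 36.3 [123. 121. 112.]
[427. 196.] 417 xy mm [ 376.8 -275. ] [78.2 56.8] 21.1 z95 37.1 [55. 54. 50.]
[221. 200.] 112 xy mm [827.2  71.9] [114.4  12.7] 36.9 z95 12.8 [180. 133. 125.]
[337. 209.] 183 xy mm [542.7 -89.3] [48. 40.] 3.7 z95 19.2 [102.  99.  96.]
[384. 214.] 337 xy mm [ 430.9 -146.2] [38.5 76.6] 57.2 z95 25.1 [94. 91. 87.]
[205. 229.] 266 xy mm [794.1 168.1] [ 35.6 142.6] 67.9 z95 38.3 [113. 110. 106.]
[169. 238.] 112 xy mm [806.1 274.2] [38. 28.] 20.9 z95 37.8 [76. 69. 58.]
[301. 237.] 162 xy mm [555.1  57.4] [42.2 37.4] 42.1 z95 16.8 [109. 105. 101.]
[346. 244.] 321 xy mm [452.1   6.3] [67.7 39.7] 26.2 z95 17.7 [98. 94. 91.]
[408. 246.] 162 xy mm [322.4 -77.6] [26.2 44.8] 31.1 z95 24.1 [ 87. 136. 134.]
[122. 254.] 176 xy mm [838.7 373.5] [50.  31.4] 35.3 z95 39.1 [148. 117. 114.]
[318. 276.] 368 xy mm [441.1 135.6] [54.2 40.6] 20.1 z95 26.5 [99. 95. 92.]
[370. 281.] 158 xy mm [337.4  70.
[... 635 characters left out ...]
 91.]
[268. 238.] 502 xy mm [694.8  37.8] [242.3  60.9] 84.4 z95 38.5 [63. 63. 63.]
[355. 224.] 210 xy mm [456.9   7.5] [67.7 42. ] 26.7 z95 17.6 [65. 63. 61.]
[231. 232.] 131 xy mm [797.9  52.4] [86.9 99.2] 82.6 z95 11.9 [153. 128. 117.]
[319. 234.] 134 xy mm [559.2  58.6] [40.5 37.9] 33.7 z95 16.4 [69. 67. 65.]
[397. 237.] 95 xy mm [341.8  72.4] [51.5 23.6] 3.3 z95 13.7 [112.  76.  81.]
[363. 250.] 284 xy mm [444.3 138.1] [56.3 38.9] 21.4 z95 26.1 [66. 63. 62.]
[224. 258.] 595 xy mm [802.3 175.3] [ 34.8 145.1] 72.9 z95 37.9 [86. 82. 76.]
[366. 288.] 308 xy mm [444.3 278.3] [40.5 61. ] 71.7 z95 14.2 [66. 63. 62.]
[185. 306.] 282 xy mm [833.7 367.6] [59.1 31.7] 36.1 z95 38.8 [125.  90.  88.]
```

```bash
python3 - <<'E'
from h import *
a=cv2.imread("pics/scene0.png")[160:340,220:440]; cv2.imwrite("pics/sc_z.png",cv2.resize(a,None,fx=3.3,fy=3.3,interpolation=cv2.INTER_CUBIC))
a=cv2.imread("pics/side0.png")[140:310,220:420]; cv2.imwrite("pics/si_z.png",cv2.resize(a,None,fx=3.5,fy=3.5,interpolation=cv2.INTER_CUBIC))
E
```

```text
(no output)
```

View pics/sc_z.png

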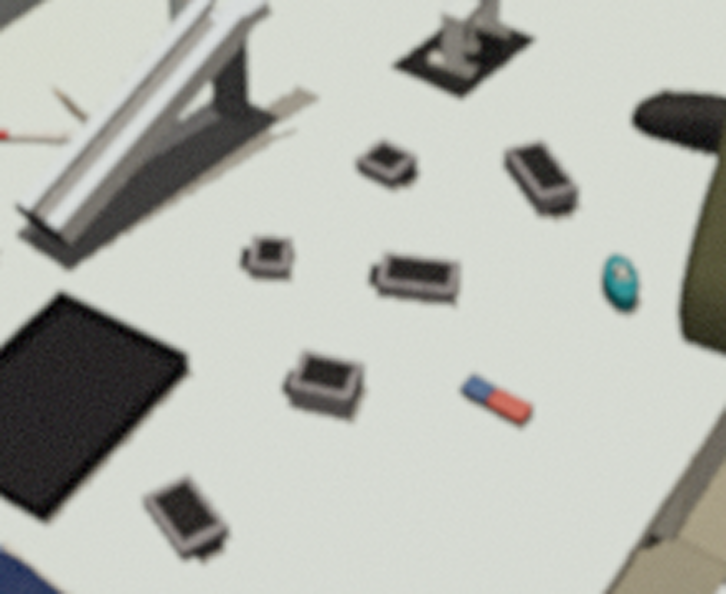

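View pics/si_z.png

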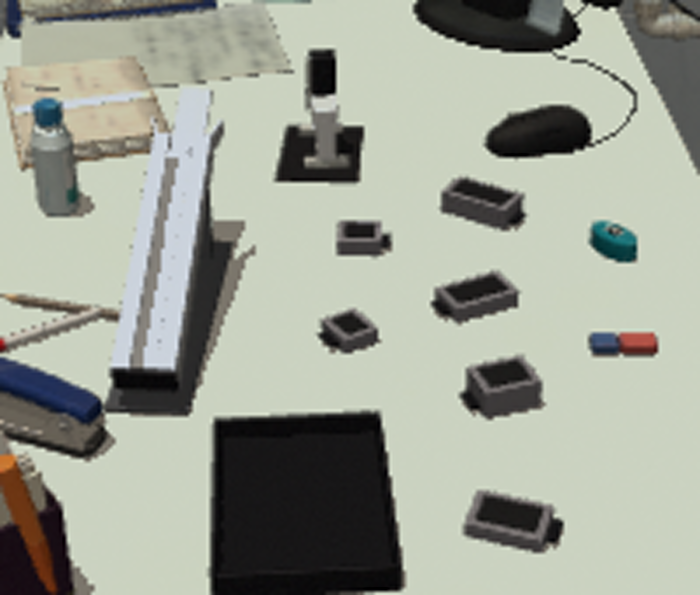

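View pics/top_scene.png

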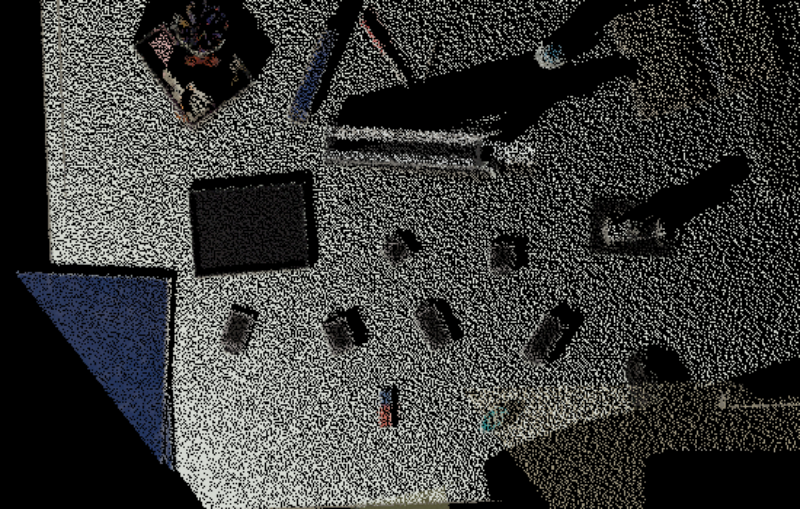

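```bash
cat >> h.py <<'E'
T={1:14,2:16,3:24,4:12,5:15,6:22}; L={1:32,2:39,3:46,4:53,5:60,6:67}
def rays_plane(c,uv,z):
    R=cv2.Rodrigues(np.array(c["rvec"]))[0]; t=np.array(c["tvec"]).ravel(); o=-R.T@t
    uv=np.asarray(uv,float)
    d=np.stack([(uv[:,0]-c["cx"])/c["fx"],(uv[:,1]-c["cy"])/c["fy"],np.ones(len(uv))],-1)@R
    s=(z-o[2])/d[:,2]
    return o+d*s[:,None]
def loc(i,ax,ay,ims,rad=0.045,base=0.0,verbose=True):
    """felt centre and top-rect"""
    out=[]
    for n,(W,col,c) in ims.items():
        z=base+T[i]/1000
        v,u=np.mgrid[:400,:640]
        uv=np.stack([u.ravel(),v.ravel()],-1)
        P=rays_plane(c,uv,z).reshape(400,640,3)
        near=np.hypot(P[...,0]-ax,P[...,1]-ay)<rad
        top=near&(abs(W[...,2]-z)<.0045)
        g=col.mean(-1)
        k=(top&(g<(60 if n=="scene" else 40))).astype(np.uint8)
        nn,lab,st,ce=cv2.connectedComponentsWithStats(k)
        if nn<2: print(n,i,"none"); continue
        j=1+np.argmax(st[1:,4]); p=P[lab==j][:,:2]*1000
        r=cv2.minAreaRect(p.astype(np.float32)); 
        ang=r[2] if r[1][0]>=r[1][1] else r[2]-90
        q=p-p.mean(0); w,V=np.linalg.eigh(q.T@q); pa=np.degrees(np.arctan2(V[1,1],V[0,1]))
        p2=P[top][:,:2]*1000; r2=cv2.minAreaRect(p2.astype(np.float32)); a2=r2[2] if r2[1][0]>=r2[1][1] else r2[2]-90
        if verbose: print(i,n,len(p),"felt c",p.mean(0).round(1),"rect",np.round(r[0],1),np.round(sorted(r[1]),1),"ang",round(ang%180,1),"pca",round(pa%180,1),"| top",np.round(r2[0],1),np.round(sorted(r2[1]),1),round(a2%180,1))
        out.append(p.mean(0))
    return np.mean(out,0)
def ims(names=("scene","side")): return {n:cloud(n) for n in names}
E
python3 - <<'E'
from h import *
I=ims()
A={1:(.557,.058),2:(.544,-.0885),3:(.4425,.137),4:(.4425,.2775),5:(.4545,.007),6:(.433,-.145)}
for i,a in A.items(): print(i,loc(i,*a,I))
# gauge handle, pad
for n,(W,col,c) in I.items():
    m=(abs(W[...,0]-.585)<.08)&(abs(W[...,1]+.26)<.1)&(W[...,2]>.088)&(W[...,2]<.12)
    m&=col.mean(-1)<90
    p=W[m]*1000; r=cv2.minAreaRect(p[:,:2].astype(np.float32)); print(n,"handle",m.sum(),r,p[:,2].max())
    m=(abs(W[...,0]-.585)<.1)&(abs(W[...,1]+.26)<.1)&(W[...,2]>.05)&(W[...,2]<.065)
    p=W[m]*1000; r=cv2.minAreaRect(p[:,:2].astype(np.float32)); print(n,"beam",m.sum(),r)
    m=(abs(W[...,0]-.585)<.1)&(abs(W[...,1]+.26)<.1)&(W[...,2]>-.003)&(W[...,2]<.008)&(col.mean(-1)<45)
    p=W[m]*1000; r=cv2.minAreaRect(p[:,:2].astype(np.float32)); print(n,"pad",m.sum(),r)
    m=(abs(W[...,0]-.5)<.12)&(abs(W[...,1]-.25)<.15)&(W[...,2]>-.003)&(W[...,2]<.025)&(col.mean(-1)<45)
    m&=~((W[...,0]<.49)&(W[...,1]<.4))
    k=m.astype(np.uint8); nn,lab,st,ce=cv2.connectedComponentsWithStats(k); j=1+np.argmax(st[1:,4])
    p=W[lab==j]*1000; r=cv2.minAreaRect(p[:,:2].astype(np.float32)); print(n,"tray",r)
E
```

```text
1 scene 21 felt c [555.9  52.2] rect [555.2  52. ] [11.1 12.9] ang 37.0 pca 94.0 | top [552.8  59.1] [38.5 40.3] 127.0
1 side 30 felt c [556.1  54.8] rect [556.4  54.3] [17.  21.5] ang 120.2 pca 131.9 | top [559.5  61. ] [41.3 43.3] 31.4
1 [555.98648873  53.5078361 ]
2 scene 25 felt c [548.5 -92. ] rect [548.6 -91.7] [15.9 15.9] ang 3.2 pca 160.4 | top [543.  -87.4] [40.6 45.5] 178.1
2 side 32 felt c [548.9 -88.8] rect [548.9 -88.8] [18.4 21.8] ang 0.2 pca 177.3 | top [550.4 -83. ] [37.3 42.5] 90.2
2 [548.69101278 -90.38576978]
3 scene 72 felt c [439.1 133.2] rect [439.1 133. ] [17.4 28.3] ang 18.9 pca 20.8 | top [436.4 136.5] [40.4 46.5] 19.1
3 side 62 felt c [440.3 134.7] rect [440.2 134.9] [22.2 30.6] ang 20.5 pca 22.3 | top [440.7 139.4] [42.9 48.2] 18.7
3 [439.71193107 133.95177097]
4 scene 124 felt c [446.2 274.1] rect [446.5 274. ] [20.2 34.6] ang 162.3 pca 160.2 | top [441.1 277.7] [37.3 61.6] 161.3
4 side 115 felt c [447.4 275.7] rect [447.6 275.6] [23.1 38.3] ang 161.8 pca 162.2 | top [444.9 280.1] [41.2 60.4] 161.8
4 [446.81743329 274.93455691]
5 scene 77 felt c [450.7   2
[... 770 characters left out ...]
1602)
scene pad 163 ((586.3048095703125, -266.49169921875), (106.20226287841797, 65.52438354492188), 86.93870544433594)
scene tray ((572.7616577148438, 258.5464782714844), (104.34561920166016, 161.20709228515625), 3.5493667125701904)
side handle 55 ((588.3607788085938, -269.1331481933594), (24.688886642456055, 25.558204650878906), 11.56277084350586) 108.87509380644998
side beam 40 ((595.388427734375, -250.41567993164062), (23.62114143371582, 56.357215881347656), 31.629968643188477)
side pad 215 ((587.9476928710938, -261.396484375), (119.13067626953125, 75.9132308959961), 88.10015106201172)
side tray ((576.26708984375, 259.8665771484375), (99.40540313720703, 162.8447265625), 4.44462776184082)
```

```bash
cat >> h.py <<'E'
from scipy.spatial.transform import Rotation as Ro
def pose():
    o=ctrl.get_obs(); return o["ee_pos"],Ro.from_euler("xyz",o["eef_rot"]).as_matrix(),o
def jaw(R): return np.degrees(np.arctan2(R[1,2],R[0,2]))
def goto(x,y,z,jawdeg=None):
    """mm, jaw axis (tool z) world yaw mod 180 -> dx dy dz roll"""
    p,R,o=pose(); d=R.T@(np.array([x,y,z])-p*1000)
    r=0
    if jawdeg is not None:
        # roll about tool x (down): positive roll turns z towards -y of tool
        dw=(jawdeg-jaw(R)+90)%180-90
        r=dw*np.sign(R[2,0])  # tool x down -> yaw decreases with roll
    print("to",(x,y,z,jawdeg),"->",d.round(1),"roll",round(r,1),"or",round(r-180*np.sign(r),1),"q6",round(np.degrees(o["qpos"][5]),1))
def st():
    p,R,o=pose(); print("t",round(o["time_s"],2),"tcp",(p*1000).round(1),"jaw",round(jaw(R),1),"F",o["force"].round(1),"M",o["moment"].round(2),"w",round(o["grip_width"]*1000,1),"q",o["qpos"].round(2))
E
python3 - <<'E'
from h import *
p,R,o=pose(); print(R.round(3)); st(); goto(585,-268,200,98); goto(585,-268,200,8)
c=ctrl.camera("wrist"); Rc=cv2.Rodrigues(np.array(c["rvec"]))[0]; print((R.T@Rc.T).round(3), R.T@(-Rc.T@np.array(c["tvec"]).ravel()-p))
E
```

```text
[[-0.     0.965  0.264]
 [ 0.     0.264 -0.965]
 [-1.     0.    -0.   ]]
t 0.35 tcp [ 145.  -530.5  205.3] jaw -74.7 F [ 0.4  0.1 -0.3] M [-0.06  0.03 -0.02] w 94.0 q [-1.37  0.3   1.52  0.    1.32 -0.07]
to (585, -268, 200, 98) -> [   5.4  493.7 -137.2] roll 7.3 or -172.7 q6 -3.8
to (585, -268, 200, 8) -> [   5.4  493.7 -137.2] roll -82.7 or 97.3 q6 -3.8
[[-0.001 -0.241  0.971]
 [-0.    -0.971 -0.241]
 [ 1.    -0.001  0.001]] [-0.17867412  0.0688038   0.00037706]
```

```bash
python3 - <<'E'
from h import *
for n in ["scene","side"]:
    W,col,c=cloud(n)
    m=(W[...,2]>.06)&(W[...,2]<.6)&(W[...,0]>.1)&(W[...,0]<1.0)&(W[...,1]>-.8)&(W[...,1]<.6)
    H=np.zeros((14,9))
    ix=((W[m][:,1]+.8)*10).astype(int); iy=((W[m][:,0]-.1)*10).astype(int)
    np.maximum.at(H,(ix,iy),W[m][:,2])
    print(n,"rows y -0.8.. cols x 0.1..");print((H*100).astype(int))
E
```

```text
scene rows y -0.8.. cols x 0.1..
[[ 0  0  0 41 40 16 16 16 16]
 [34  0  0 30 13  0  0  0  0]
 [42  0  0  0  0  0  0  0  0]
 [46  0  0  0  0  0  0  0  0]
 [49  0  0  0  6  0  0  0  0]
 [ 0  0  0  0 11  0  0  0  0]
 [ 0  0  0  0  0 13 13 10  0]
 [59 59  0  0  0 13 12  0  0]
 [59 59  0  0  0 10 10  0  0]
 [31 28  0  0  0  6  6  0  0]
 [ 0  0  0  0  0  0  0 13  0]
 [ 0  0  0  0  0  0 12 17 13]
 [ 0  0  0  0  0  0  0  0  0]
 [ 0  0  0  0  0  0  0  0  0]]
side rows y -0.8.. cols x 0.1..
[[16  0  0 44 44 16 17 17 16]
 [34 33 44 44 14  0  0  0  0]
 [51 51 44 21  0  0  0  0  0]
 [53 48 25  0  0  0  0  0  0]
 [ 0  0  0  0  0  0  0  0  0]
 [ 0  0  0  0 10 10  0  0  0]
 [ 0 58  0  0  0 13 13 10  0]
 [59 59  0  0  0 13 12  0  0]
 [59 59  0  0  0 10 10  0  0]
 [32 29  0  0  0  6  6  0  0]
 [ 0  0  0  0  0  0  0 13  0]
 [ 0  0  0  0  0  0 12 17 14]
 [ 0  0  0  0  0  0  0  0  0]
 [ 0  0  0  0  0  0  0  0  0]]
```

```bash
python3 - <<'E'
from h import *
W,col,c=cloud("side")
m=(W[...,2]>.1)&(W[...,2]<.5)&(W[...,0]>.2)&(W[...,0]<.7)&(W[...,1]>-.75)&(W[...,1]<-.3)
p=W[m]
for a in np.arange(.2,.7,.05):
    q=p[(p[:,0]>=a)&(p[:,0]<a+.05)]
    if len(q): print(round(a,2),len(q),np.percentile(q[:,1],[1,50,99]).round(3),q[:,2].max().round(2))
goto(150,-330,250); goto(310,-190,250); goto(580,-269,170,98)
E
```

```text
0.2 283 [-0.598 -0.479 -0.464] 0.5
0.25 1491 [-0.54  -0.483 -0.438] 0.44
0.3 1534 [-0.596 -0.536 -0.464] 0.44
0.35 1397 [-0.648 -0.591 -0.52 ] 0.44
0.4 1258 [-0.705 -0.647 -0.575] 0.44
0.45 1113 [-0.748 -0.699 -0.631] 0.44
0.5 506 [-0.75  -0.732 -0.678] 0.36
0.55 42 [-0.748 -0.739 -0.725] 0.18
to (150, -330, 250, None) -> [ -44.6   57.7 -192.1] roll 0 or 0 q6 -3.8
to (310, -190, 250, None) -> [ -44.6  248.9 -285. ] roll 0 or 0 q6 -3.8
to (580, -269, 170, 98) -> [  35.4  488.6 -137.6] roll 7.3 or -172.7 q6 -3.8
```

Emit:
servo_tool --motion '[-10,12,-40,0,-20,25,-80,0,-30,35,-120,0,-40,48,-160,0,-45,58,-192,0,-45,100,-213,0,-45,150,-238,0,-45,200,-262,0,-45,249,-285,0,-45,249,-285,0]' --gripper 1

```text
time_s: 1.8
ee_pos: [0.3117, -0.1878, 0.2505]
eef_rot: [1.888, 1.571, 0.59]
force: [-1.1, -0.9, -0.4]
grip_width: 0.094
```

```bash
python3 - <<'E'
from h import *
st(); goto(580,-269,170,98)
c=ctrl.camera("wrist"); cv2.imwrite("pics/w1.png",c["color"][:,:,::-1])
E
```

```text
t 1.8 tcp [ 311.7 -187.8  250.5] jaw -74.4 F [-1.1 -0.9 -0.4] M [0.01 0.01 0.07] w 94.0 q [-0.64 -0.17  1.92  0.    1.4   0.66]
to (580, -269, 170, 98) -> [ 80.5 236.5 150.4] roll 7.6 or -172.4 q6 37.5
```

View pics/w1.png

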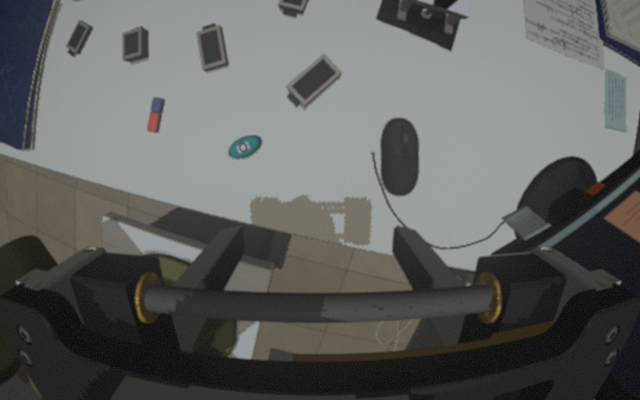

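Emit:
servo_tool --motion '[10,40,25,1,20,80,50,3,30,120,75,5,40,160,100,7,45,200,125,7.6,50,236,150,7.6,50,236,150,7.6]'

```text
time_s: 2.72
ee_pos: [0.5772, -0.2747, 0.1982]
eef_rot: [-2.136, 1.568, 2.709]
force: [-0.6, -0.4, 0.6]
grip_width: 0.0943
```

```bash
cat >> h.py <<'E'
def wcloud(z=None):
    """wrist fisheye: world points from depth (z along axis), or rays"""
    c=ctrl.camera("wrist"); R=cv2.Rodrigues(np.array(c["rvec"]))[0]; t=np.array(c["tvec"]).ravel(); o=-R.T@t
    v,u=np.mgrid[:400,:640]; a=(u-c["cx"])/c["fx"]; b=(v-c["cy"])/c["fy"]; th=np.hypot(a,b)+1e-9
    d=np.stack([np.sin(th)*a/th,np.sin(th)*b/th,np.cos(th)],-1)
    dw=d@R
    W=o+dw*(c["z_map"]/np.maximum(d[...,2],.05))[...,None]
    W[c["z_map"]<=0]=np.nan
    return W,c["color"],c,o,dw
E
python3 - <<'E'
from h import *
st()
W,col,c,o,dw=wcloud(); cv2.imwrite("pics/w2.png",col[:,:,::-1])
m=(abs(W[...,0]-.585)<.06)&(abs(W[...,1]+.268)<.06)&(abs(W[...,2]-.106)<.006)
p=W[m]*1000; print(m.sum(),cv2.minAreaRect(p[:,:2].astype(np.float32)),np.median(p[:,2]))
E
```

```text
t 2.73 tcp [ 577.2 -274.7  198.2] jaw -82.4 F [-0.6 -0.4  0.6] M [ 0.03 -0.02  0.03] w 94.3 q [-0.5   0.51  1.25 -0.    1.39  0.94]
650 ((586.5717163085938, -272.56768798828125), (27.325916290283203, 20.756446838378906), 6.764523029327393) 106.1187333979475
```

View pics/w2.png

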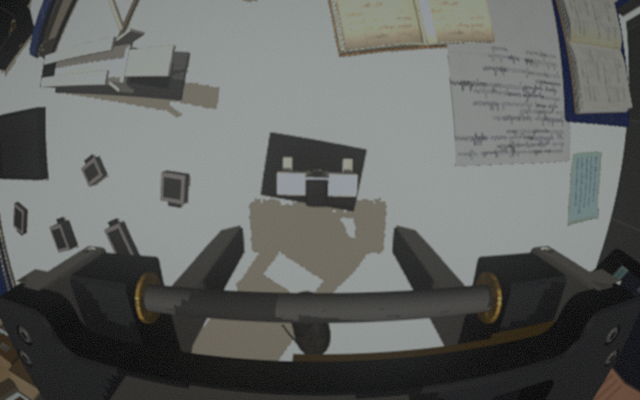

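```bash
python3 - <<'E'
from h import *
st()
W,col,c,o,dw=wcloud()
m=(abs(W[...,0]-.585)<.06)&(abs(W[...,1]+.268)<.06)&(abs(W[...,2]-.106)<.006)
p=W[m]*1000; print(m.sum(),cv2.minAreaRect(p[:,:2].astype(np.float32)),np.median(p[:,2]))
m=(abs(W[...,0]-.585)<.11)&(abs(W[...,1]+.268)<.1)&(W[...,2]<.006)&(col.mean(-1)<50)
k=m.astype(np.uint8); nn,lab,s,ce=cv2.connectedComponentsWithStats(k); j=1+np.argmax(s[1:,4])
p=W[lab==j]*1000; print("pad",cv2.minAreaRect(p[:,:2].astype(np.float32)))
goto(586.5,-272.5,68,97); 
E
```

```text
t 2.77 tcp [ 576.4 -274.1  199.2] jaw -82.4 F [-0.  -0.6  0.3] M [0.07 0.01 0.02] w 94.2 q [-0.5   0.51  1.25 -0.    1.39  0.94]
654 ((586.5722045898438, -273.2288513183594), (27.35643768310547, 22.372787475585938), 8.005839347839355) 106.05433667236613
pad ((555.1834716796875, -306.45904541015625), (13.862799644470215, 33.12941360473633), 0.16606658697128296)
to (586.5, -272.5, 68, 97) -> [132.1  10.6   0.2] roll 0.6 or -179.4 q6 53.7
```

Emit:
servo_tool --motion '[30,11,0,0.6,60,11,0,0.6,90,11,0,0.6,110,11,0,0.6,128,11,0,0.6,128,11,0,0.6,128,11,0,0.6]'

```text
time_s: 3.7
ee_pos: [0.5885, -0.2712, 0.0735]
eef_rot: [0.98, 1.569, -0.467]
force: [0.2, -0.8, 0.4]
grip_width: 0.0939
```

```bash
python3 - <<'E'
from h import *
st()
W,col,c,o,dw=wcloud(); cv2.imwrite("pics/w3.png",col[:,:,::-1])
m=(abs(W[...,0]-.585)<.06)&(abs(W[...,1]+.268)<.06)&(abs(W[...,2]-.106)<.006)
p=W[m]*1000; print(m.sum(),cv2.minAreaRect(p[:,:2].astype(np.float32)),np.median(p[:,2]))
E
```

```text
t 3.7 tcp [ 588.5 -271.2   73.5] jaw -82.9 F [ 0.2 -0.8  0.4] M [-0.03  0.02  0.04] w 93.9 q [-0.49  0.64  1.34  0.    1.16  0.96]
2599 ((586.9342041015625, -271.4468994140625), (27.411149978637695, 116.35176086425781), 6.61733865737915) 106.03625176719547
```

View pics/w3.png

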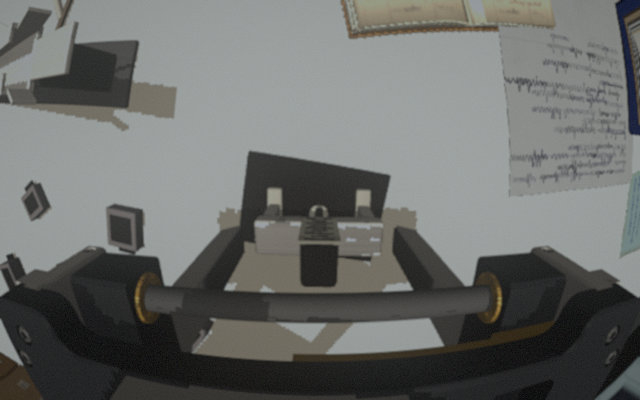

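Emit:
servo_tool --motion '[0,0,0,0,0,0,0,0,0,0,0,0,0,0,0,0,0,0,0,0,0,0,0,0]' --gripper 0 --force 30

```text
time_s: 4.5
ee_pos: [0.5881, -0.271, 0.0724]
eef_rot: [-2.485, 1.571, 2.351]
force: [-0.6, -0.6, -0.6]
grip_width: 0.0376
```

```bash
python3 - <<'E'
from h import *
st(); goto(556,53.5,140,121); goto(556,53.5,140,122)
E
```

```text
t 4.5 tcp [ 588.1 -271.    72.4] jaw -82.9 F [-0.6 -0.6 -0.6] M [-0.03 -0.04  0.02] w 37.6 q [-0.49  0.64  1.35  0.    1.16  0.96]
to (556, 53.5, 140, 121) -> [ -67.6    8.1 -326. ] roll -23.9 or 156.1 q6 54.9
to (556, 53.5, 140, 122) -> [ -67.6    8.1 -326. ] roll -24.9 or 155.1 q6 54.9
```

Emit:
servo_tool --motion '[0,0,0,0,0,0,0,0,0,0,0,0,-10,0,0,0,-40,0,0,0,-75,0,0,0,-75,0,0,0,-75,0,0,0]'

```text
time_s: 5.5
ee_pos: [0.5876, -0.2706, 0.1459]
eef_rot: [-2.197, 1.569, 2.639]
force: [0.5, 0.3, -4.7]
grip_width: 0.0196
```

```bash
python3 - <<'E'
from h import *
st(); goto(556,53.5,150,121)
W,col,c,o,dw=wcloud(); cv2.imwrite("pics/w4.png",col[:,:,::-1])
I=ims()
A={1:(.556,.0535),2:(.549,-.090),3:(.440,.134),4:(.447,.275),5:(.4515,.0035),6:(.437,-.150)}
for i,a in A.items(): loc(i,*a,I)
E
```

```text
t 5.5 tcp [ 587.6 -270.6  145.9] jaw -82.9 F [ 0.5  0.3 -4.7] M [ 0.    0.08 -0.  ] w 19.6 q [-0.49  0.57  1.28  0.    1.29  0.96]
to (556, 53.5, 150, 121) -> [  -3.8    8.6 -325.6] roll -23.9 or 156.1 q6 54.9
1 scene 23 felt c [555.5  51.9] rect [555.2  52. ] [11.1 13. ] ang 37.0 pca 64.9 | top [552.9  59.2] [38.4 40.3] 127.0
1 side 30 felt c [556.1  54.8] rect [556.4  54.3] [17.  21.5] ang 120.2 pca 131.9 | top [560.3  60.9] [40.4 43.7] 35.1
2 scene 24 felt c [548.6 -92.3] rect [548.6 -92.5] [13.6 16.7] ang 178.6 pca 172.2 | top [544.7 -86.7] [42.  42.1] 178.1
2 side 32 felt c [548.9 -88.8] rect [548.9 -88.8] [18.4 21.8] ang 0.2 pca 177.3 | top [550.5 -83.1] [37.2 42.6] 89.7
3 scene 74 felt c [439.1 133. ] rect [439.1 133. ] [17.5 28.3] ang 18.9 pca 19.3 | top [436.2 136.3] [40.1 46.5] 20.4
3 side 61 felt c [440.5 135. ] rect [440.1 135.1] [21.9 30.7] ang 18.6 pca 19.1 | top [441.2 139.2] [42.1 49. ] 18.7
4 scene 125 felt c [446.5 274.4] rect [446.6 274.3] [20.1 34.8] ang 161.1 pca 160.4 | top [440.1 277.9] [37.1 63.7] 161.3
4 side 114 felt c [447.3 275.8] rect [447.4 275.6] [23.1 37.8] ang 161.8 pca 162.0 | top [444.6 280.6] [41.9 61.2] 161.8
5 scene 76 felt c [451.    2.8] rect [450.7   2.5] [16.  41.9] ang 26.9 pca 27.8 | top [450.1   7.3] [41.  65.4] 25.3
5 side 67 felt c [452.2   4.7] rect [452.1   4.7] [21.5 44.7] ang 26.4 pca 26.3 | top [456.4  10.9] [42.4 72.2] 26.8
6 scene 77 felt c [ 435.2 -150.4] rect [ 435.6 -150.7] [18.6 44.8] ang 147.2 pca 147.1 | top [ 433.3 -145.8] [39.3 71.6] 147.3
6 side 50 felt c [ 437.8 -149.2] rect [ 437.3 -149. ] [21.2 50.7] ang 148.1 pca 148.2 | top [ 438.5 -143.9] [44.6 69.8] 150.1
```

View pics/w4.png

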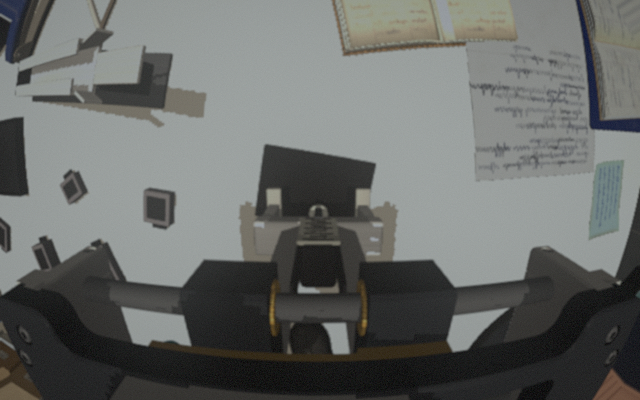

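```bash
cat >> h.py <<'E'
def wloc(i,ax,ay,rad=.05,base=0.,WW=None):
    W,col,c,o,dw=WW or wcloud()
    z=base+T[i]/1000
    near=np.hypot(W[...,0]-ax,W[...,1]-ay)<rad
    m=near&(abs(W[...,2]-z)<.003)
    k=m.astype(np.uint8); nn,lab,s,ce=cv2.connectedComponentsWithStats(k)
    if nn<2: print(i,"none"); return
    j=1+np.argmax(s[1:,4]); p=W[lab==j]*1000
    r=cv2.minAreaRect(p[:,:2].astype(np.float32)); ang=r[2] if r[1][0]>=r[1][1] else r[2]-90
    print("wrist",i,len(p),np.round(r[0],1),np.round(sorted(r[1]),1),"ang",round(ang%180,1),"z",np.median(p[:,2]).round(1),"px",ce[j].round())
E
python3 - <<'E'
from h import *
WW=wcloud()
A={1:(.556,.0535),2:(.549,-.090),3:(.440,.134),4:(.447,.275),5:(.4515,.0035),6:(.437,-.150)}
for i,a in A.items(): wloc(i,*a,WW=WW)
E
```

```text
wrist 1 407 [555.3  53.8] [32.1 37.5] ang 124.2 z 13.1 px [ 71. 188.]
wrist 2 886 [548.6 -89.2] [37.2 40.2] ang 177.4 z 15.2 px [156. 207.]
wrist 3 328 [440.9 134.2] [39. 44.] ang 21.1 z 23.0 px [ 41. 257.]
wrist 4 174 [444.9 268. ] [23.8 54.7] ang 159.5 z 11.0 px [  3. 237.]
wrist 5 71 [450.2 -10.5] [10.  29.1] ang 26.0 z 13.9 px [113. 272.]
6 none
```

Emit:
servo_tool --motion '[0,1,-30,-3,0,2,-75,-7,0,4,-120,-11,0,5,-165,-15,0,6,-210,-19,0,7,-255,-23,-2,8,-295,-27,-4,10,-326,-27,-4,10,-326,-27,-4,10,-326,-27]'

```text
time_s: 6.95
ee_pos: [0.5578, 0.0533, 0.1511]
eef_rot: [-1.799, 1.57, -2.775]
force: [-0.1, -0.8, -3.5]
grip_width: 0.0201
```

```bash
python3 - <<'E'
from h import *
st(); goto(555.5,53.7,69,124)
WW=wcloud(); cv2.imwrite("pics/w5.png",WW[1][:,:,::-1])
W=WW[0]
for z in (.135,):
    p,R,o=pose()
    q=(W-p)*1000
    m=(abs(q[...,2]-37)<9)&(np.hypot(q[...,0],q[...,1])<25); 
    print(m.sum(), (q[m]@R).mean(0) if m.any() else None)
I=ims(["side"]); loc(1,.5555,.0537,I)
E
```

```text
t 6.95 tcp [557.8  53.3 151.1] jaw -55.9 F [-0.1 -0.8 -3.5] M [-0.02  0.04 -0.01] w 20.1 q [ 0.03  0.37  1.56 -0.    1.21  1.01]
to (555.5, 53.7, 69, 124) -> [82.1 -1.6 -1.6] roll 0.1 or -179.9 q6 57.6
2659 [-3.46638720e+01  2.30258165e+00 -5.67391970e-04]
1 side 32 felt c [555.6  53.7] rect [556.   54.1] [19.2 22.8] ang 127.0 pca 124.9 | top [558.2  60.8] [40.9 42.4] 121.4
```

View pics/w5.png

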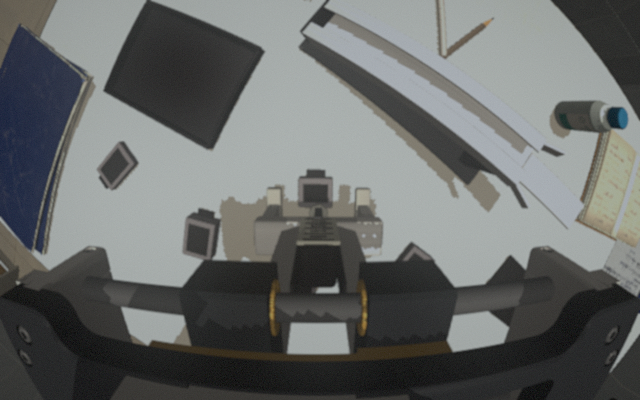

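Emit:
servo_tool --motion '[20,0,-1,0,50,0,-1,0,70,0,-1,0,81,0,-1,0,81,0,-1,0,81,0,-1,0]'

```text
time_s: 7.8
ee_pos: [0.5576, 0.0543, 0.071]
eef_rot: [0.902, 1.57, -0.074]
force: [-0.0, -0.3, -2.7]
grip_width: 0.0197
```

Emit:
servo_tool --motion '[0,0,0,0,0,0,0,0,0,0,0,0,0,0,0,0]' --gripper 0.35

```text
time_s: 8.3
ee_pos: [0.5574, 0.0546, 0.0706]
eef_rot: [1.173, 1.571, 0.198]
force: [-0.1, -0.9, -0.4]
grip_width: 0.033
```

```bash
python3 - <<'E'
from h import *
st()
I=ims(["side"]); W,col,c=I["side"]; cv2.imwrite("pics/s6.png",cv2.resize(col[150:300,240:440,::-1],None,fx=4,fy=4))
WW=wcloud(); W=WW[0]; cv2.imwrite("pics/w6.png",WW[1][:,:,::-1])
p,R,o=pose()
m=(abs(W[...,2]-.104)<.005)&(np.hypot(W[...,0]-p[0],W[...,1]-p[1])<.025)
print(cv2.minAreaRect((W[m][:,:2]*1000).astype(np.float32)),np.median(W[m][:,2]))
wloc(2,.5488,-.0895,WW=WW)
E
```

```text
t 8.3 tcp [557.4  54.6  70.6] jaw -55.9 F [-0.1 -0.9 -0.4] M [-0.04 -0.02  0.01] w 33.0 q [0.03 0.47 1.63 0.   1.05 1.01]
((555.8883056640625, 53.76942443847656), (27.915225982666016, 46.96227264404297), 33.22244644165039) 0.10317627626517298
2 none
```

View pics/s6.png

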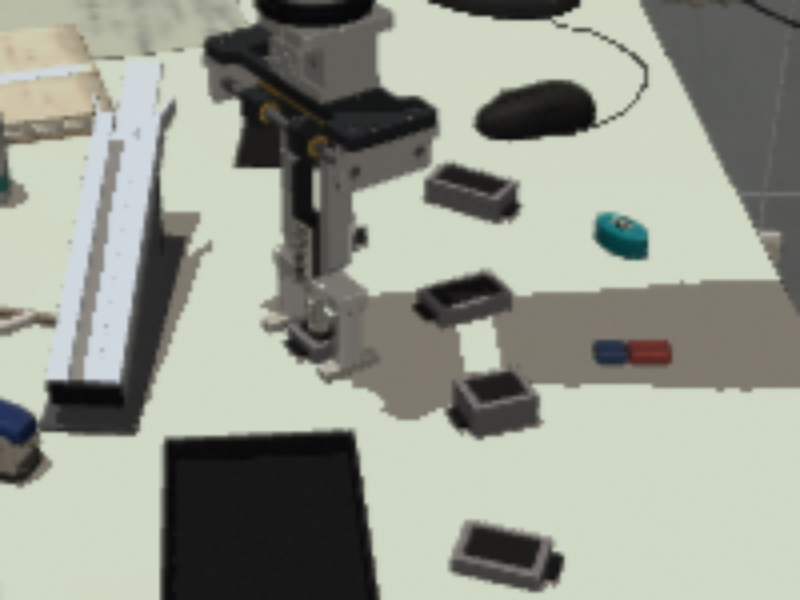

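View pics/w6.png

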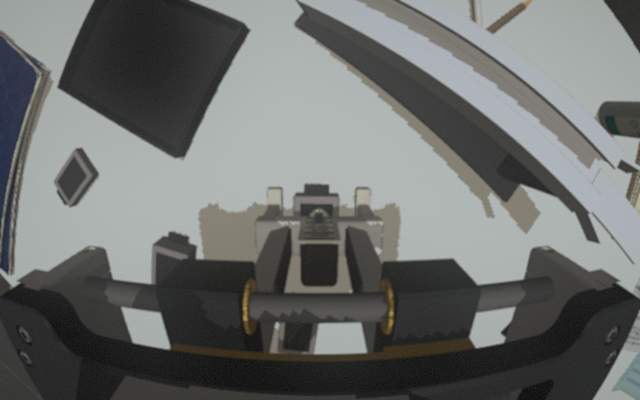

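Emit:
servo_tool --motion '[0,0,0,0,0,0,0,0,0,0,0,0,0,0,0,0,0,0,0,0,0,0,0,0,0,0,0,0,0,0,0,0,0,0,0,0,0,0,0,0,0,0,0,0,0,0,0,0,0,0,0,0,0,0,0,0,0,0,0,0,0,0,0,0]'

```text
time_s: 10.4
ee_pos: [0.5573, 0.0546, 0.0704]
eef_rot: [-2.065, 1.571, -3.041]
force: [-0.2, 0.6, -0.5]
grip_width: 0.0327
```

```bash
python3 - <<'E'
from h import *
I=ims()
A={1:(.556,.0535),2:(.549,-.090),3:(.440,.134),4:(.447,.275),5:(.4515,.0035),6:(.437,-.150)}
for i,a in A.items(): print(loc(i,*a,I,verbose=0))
st(); goto(549,-89.3,150,88)
E
```

```text
scene 1 none
[554.33166919  61.24952702]
side 2 none
[548.42626949 -91.78507084]
[439.60506314 134.15694237]
[446.74707105 275.18673971]
[451.32552047   3.80755535]
[ 436.99471104 -149.80453507]
t 10.5 tcp [557.3  54.6  70.4] jaw -55.9 F [ 0.7 -0.2  0.1] M [-0.01  0.02 -0.01] w 32.8 q [0.03 0.47 1.63 0.   1.05 1.01]
to (549, -89.3, 150, 88) -> [-79.6 -87.5 114.5] roll 36.1 or -143.9 q6 57.8
```

Emit:
servo_tool --motion '[0,0,0,0,0,0,0,0,0,0,0,0,0,0,0,0,-10,0,0,0,-40,0,0,0,-75,0,0,0,-80,-15,20,6,-80,-32,43,13,-80,-50,66,20,-80,-68,90,28,-80,-86,114.5,36,-80,-86,114.5,36,-80,-86,114.5,36]' --gripper 0

```text
time_s: 12.25
ee_pos: [0.5501, -0.088, 0.1506]
eef_rot: [-2.369, 1.57, 2.311]
force: [-0.6, 0.6, -3.6]
grip_width: 0.0196
```

```bash
cat >> h.py <<'E'
A={1:(.556,.0535),2:(.549,-.090),3:(.440,.134),4:(.447,.275),5:(.4515,.0035),6:(.437,-.150)}
def over(i,jw,held=True):
    """after arriving above i: show tool-frame offset of held handle and cassette"""
    st(); WW=wcloud(); W=WW[0]; p,R,o=pose(); q=(W-p)@R*1000
    m=(abs(q[...,0]+35)<9)&(abs(q[...,1])<25)&(abs(q[...,2])<9)
    if held and m.any(): print("handle tool yz",((q[m].min(0)+q[m].max(0))/2).round(1),np.median(q[m],0).round(1))
    wloc(i,*A[i],WW=WW); I=ims(); xy=loc(i,*A[i],I); goto(xy[0],xy[1],70.5,jw)
    return WW
E
python3 - <<'E'
from h import *
WW=over(2,88); cv2.imwrite("pics/w7.png",WW[1][:,:,::-1])
E
```

```text
t 12.25 tcp [550.1 -88.  150.6] jaw -91.8 F [-0.6  0.6 -3.6] M [ 0.09 -0.01  0.04] w 19.6 q [-0.22  0.37  1.57  0.    1.21  1.38]
handle tool yz [-34.8  -1.3  -0. ] [-32.8   0.7   0. ]
wrist 2 1098 [548.7 -89.2] [36.1 38.1] ang 177.4 z 15.5 px [317. 192.]
2 scene 31 felt c [546.1 -92. ] rect [546.3 -91.6] [15.2 21.4] ang 178.3 pca 170.6 | top [541.9 -87.3] [40.7 47.5] 178.1
2 side 32 felt c [548.9 -88.8] rect [548.9 -88.8] [18.4 21.8] ang 0.2 pca 177.3 | top [550.4 -83. ] [37.3 42.5] 90.2
to (np.float64(547.4992901990996), np.float64(-90.40638737521287), 70.5, 88) -> [80.  -2.6  2.9] roll 0.2 or -179.8 q6 79.0
```

View pics/w7.png

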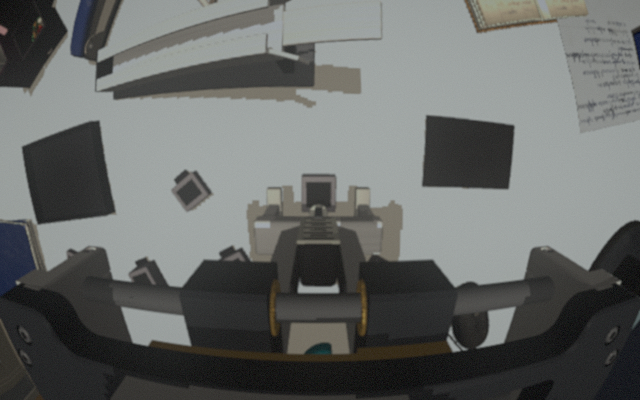

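Emit:
servo_tool --motion '[20,0,1,0,50,0,1,0,70,0,1,0,80,0,1,0,80,0,1,0,80,0,1,0]'

```text
time_s: 13.15
ee_pos: [0.5505, -0.0892, 0.071]
eef_rot: [1.519, 1.57, -0.085]
force: [1.5, 0.6, -2.8]
grip_width: 0.0199
```

Emit:
servo_tool --motion '[0,0,0,0,0,0,0,0,0,0,0,0,0,0,0,0,0,0,0,0,0,0,0,0,0,0,0,0,0,0,0,0,0,0,0,0,0,0,0,0,0,0,0,0,0,0,0,0,0,0,0,0,0,0,0,0,0,0,0,0,0,0,0,0,0,0,0,0,0,0,0,0,0,0,0,0,0,0,0,0]' --gripper 0.35

```text
time_s: 15.65
ee_pos: [0.5502, -0.0894, 0.0705]
eef_rot: [0.358, 1.571, -1.246]
force: [-0.2, -0.2, -0.5]
grip_width: 0.033
```

```bash
cat >> h.py <<'E'
def stood(i):
    st(); WW=wcloud(); W=WW[0]; p,R,o=pose()
    m=(abs(W[...,2]-.104)<.004)&(np.hypot(W[...,0]-p[0],W[...,1]-p[1])<.025)&(WW[1].mean(-1)<80)
    q=(W-p)@R*1000; m&=abs(q[...,2])<12
    print("handle",cv2.minAreaRect((W[m][:,:2]*1000).astype(np.float32)),np.median(W[m][:,2]))
    return WW
E
python3 - <<'E'
from h import *
WW=stood(2); W=WW[0]
col=WW[1]
m=(abs(W[...,0]-.585)<.11)&(abs(W[...,1]+.268)<.1)&(W[...,2]<.007)&(col.mean(-1)<60)
k=m.astype(np.uint8); nn,lab,s,ce=cv2.connectedComponentsWithStats(k); j=1+np.argmax(s[1:,4])
p=W[lab==j]*1000; print("pad",cv2.minAreaRect(p[:,:2].astype(np.float32)))
cv2.imwrite("pics/w8.png",col[:,:,::-1])
wloc(3,*A[3],WW=WW); I=ims()
print(loc(3,*A[3],I,verbose=0)); goto(440,134,150,110)
c=I["side"]; cv2.imwrite("pics/s8.png",cv2.resize(c[1][150:300,240:440,::-1],None,fx=4,fy=4))
E
```

```text
t 15.65 tcp [550.2 -89.4  70.5] jaw -91.9 F [-0.2 -0.2 -0.5] M [ 0.02 -0.    0.01] w 33.0 q [-0.23  0.46  1.63 -0.    1.05  1.38]
handle ((548.962158203125, -89.75203704833984), (19.4798526763916, 27.80312728881836), 87.65260314941406) 0.10319919667208491
pad ((588.2471923828125, -266.12652587890625), (118.69827270507812, 77.32917785644531), 87.19249725341797)
wrist 3 28 [429.3 114.5] [ 4.6 11.5] ang 15.9 z 22.7 px [130. 330.]
[439.8408958  133.94201681]
to (440, 134, 150, 110) -> [ -79.6 -117.6 -219.6] roll -21.9 or 158.1 q6 78.9
```

View pics/s8.png

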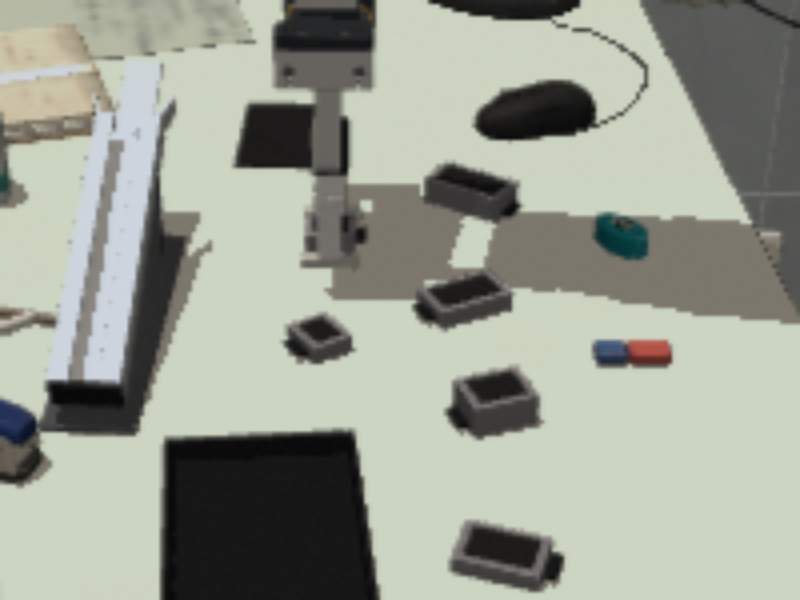

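Emit:
servo_tool --motion '[0,0,0,0,0,0,0,0,0,0,0,0,0,0,0,0,-10,0,0,0,-40,0,0,0,-75,0,0,0,-80,-17,-31,-3,-80,-38,-70,-7,-80,-60,-110,-11,-80,-80,-150,-15,-80,-100,-190,-19,-80,-116,-220,-22,-80,-116,-220,-22,-80,-116,-220,-22]' --gripper 0

```text
time_s: 17.68
ee_pos: [0.4418, 0.134, 0.1508]
eef_rot: [0.774, 1.57, -0.446]
force: [-0.9, -0.2, -4.7]
grip_width: 0.0198
```

```bash
python3 - <<'E'
from h import *
WW=over(3,110); cv2.imwrite("pics/w9.png",WW[1][:,:,::-1])
E
```

```text
t 17.68 tcp [441.8 134.  150.8] jaw -69.9 F [-0.9 -0.2 -4.7] M [-0.05 -0.05 -0.12] w 19.8 q [ 0.22  0.16  1.83 -0.    1.15  1.44]
handle tool yz [-30.4  -1.5   0. ] [-32.9   0.5   0.2]
wrist 3 1305 [440.5 136. ] [35.2 44.2] ang 20.0 z 23.5 px [315. 192.]
3 scene 84 felt c [437.  132.9] rect [437.2 133.7] [20.5 30.7] ang 23.5 pca 18.1 | top [435.9 137. ] [41.1 46.5] 20.4
3 side 69 felt c [438.7 134.7] rect [439.4 133.9] [24.6 32.8] ang 13.5 pca 15.1 | top [440.9 139.1] [42.3 47.7] 20.5
to (np.float64(437.8438362603571), np.float64(133.7731170385813), 70.5, 110) -> [80.  -3.8 -1.6] roll 0.0 or -180.0 q6 82.3
```

View pics/w9.png

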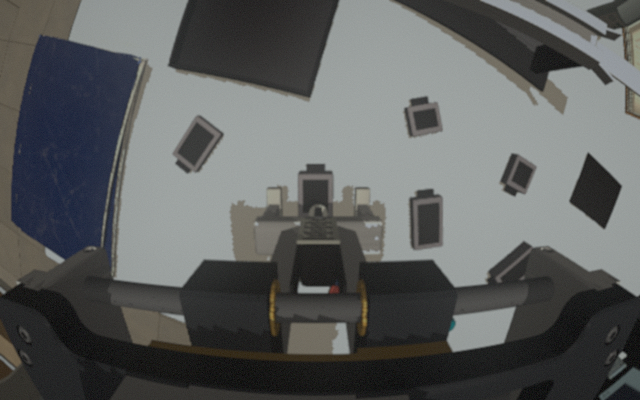

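Emit:
servo_tool --motion '[20,0,0,0,50,0,0,0,70,0,0,0,80,0,0,0,80,0,0,0,80,0,0,0]'

```text
time_s: 18.58
ee_pos: [0.442, 0.1341, 0.0709]
eef_rot: [1.229, 1.57, 0.008]
force: [0.2, -0.7, -1.6]
grip_width: 0.0196
```

Emit:
servo_tool --motion '[0,0,0,0,0,0,0,0,0,0,0,0,0,0,0,0,0,0,0,0,0,0,0,0,0,0,0,0,0,0,0,0,0,0,0,0,0,0,0,0,0,0,0,0,0,0,0,0,0,0,0,0,0,0,0,0,0,0,0,0,0,0,0,0,0,0,0,0,0,0,0,0,0,0,0,0,0,0,0,0]' --gripper 0.35

```text
time_s: 21.08
ee_pos: [0.4416, 0.1343, 0.0704]
eef_rot: [-1.357, 1.571, -2.577]
force: [0.4, 0.1, -0.4]
grip_width: 0.0332
```

```bash
python3 - <<'E'
from h import *
WW=stood(3)
wloc(4,*A[4],WW=WW); I=ims()
print(loc(4,*A[4],I,verbose=0)); goto(447,275,150,71)
c=I["side"]; cv2.imwrite("pics/s10.png",cv2.resize(c[1][150:300,240:440,::-1],None,fx=4,fy=4))
E
```

```text
t 21.07 tcp [441.6 134.3  70.4] jaw -69.9 F [ 0.4  0.1 -0.4] M [0.04 0.01 0.01] w 33.2 q [ 0.22  0.28  1.9  -0.    0.97  1.44]
handle ((440.3633728027344, 132.93028259277344), (27.595979690551758, 19.733097076416016), 18.879606246948242) 0.10321630541904513
wrist 4 2255 [446.8 275.9] [36.9 53.4] ang 161.5 z 11.3 px [162. 150.]
[446.9761136 275.0386538]
to (447, 275, 150, 71) -> [ -79.5   53.4 -130.3] roll 39.1 or -140.9 q6 82.3
```

View pics/s10.png

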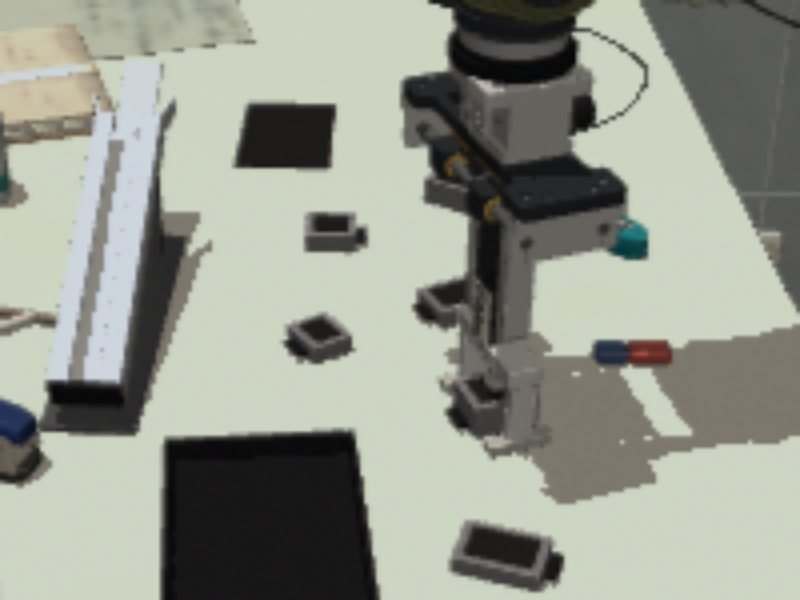

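Emit:
servo_tool --motion '[0,0,0,0,0,0,0,0,0,0,0,0,0,0,0,0,-10,0,0,0,-40,0,0,0,-75,0,0,0,-80,9,-22,5,-80,19,-45,12,-80,29,-68,20,-80,40,-95,28,-80,50,-118,36,-80,55,-131,38.5,-80,55,-131,38.5,-80,55,-131,38.5]' --gripper 0

```text
time_s: 23.1
ee_pos: [0.4482, 0.2757, 0.1506]
eef_rot: [-0.406, 1.57, -2.297]
force: [0.5, 0.5, -4.1]
grip_width: 0.0199
```

```bash
python3 - <<'E'
from h import *
WW=over(4,71.5); cv2.imwrite("pics/w11.png",WW[1][:,:,::-1])
E
```

```text
t 23.1 tcp [448.2 275.7 150.6] jaw -108.4 F [ 0.5  0.5 -4.1] M [-0.   -0.03 -0.01] w 19.9 q [ 0.48  0.3   1.65 -0.    1.19  2.37]
handle tool yz [-32.9  -1.1  -0. ] [-32.7   0.8  -0.1]
wrist 4 1399 [447.8 276.1] [35.5 50. ] ang 161.4 z 11.5 px [316. 190.]
4 scene 143 felt c [444.4 275. ] rect [445.3 275.1] [24.  37.2] ang 165.4 pca 159.9 | top [440.  277.9] [37.2 63.9] 161.1
4 side 120 felt c [446.6 276. ] rect [446.9 276.1] [25.5 38.4] ang 163.7 pca 161.7 | top [444.8 280.8] [42.3 61.1] 162.0
to (np.float64(445.4950540138954), np.float64(275.52271543997045), 70.5, 71.5) -> [80.1 -2.6  1.1] roll 0.1 or -179.9 q6 136.0
```

View pics/w11.png

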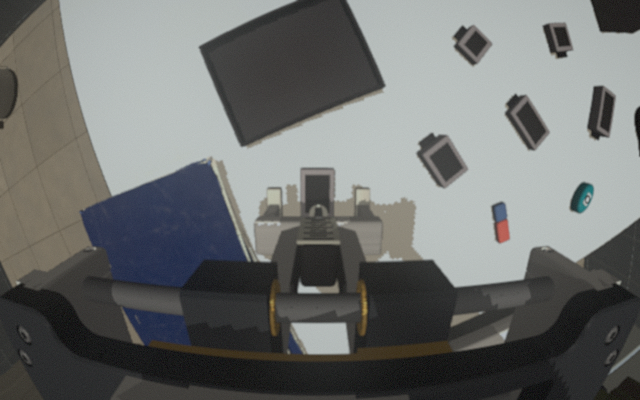

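```bash
python3 - <<'E'
from h import *
W,col,c,o,dw=wcloud()
m=(W[...,2]>.003)&(W[...,2]<.05)&(abs(W[...,0]-.44)<.1)&(W[...,1]>.3)&(W[...,1]<.42)&(col[...,2]>col[...,0].astype(int)+15)
p=W[m]*1000; print(len(p),p.min(0),np.percentile(p,[1,50,99],axis=0))
q=(W[m]-pose()[0])@pose()[1]*1000; print("tool min |z|", np.percentile(q[:,2],[0,1,99,100]), q[:,1].min())
E
```

```text
3906 [402.69019798 370.02770911   8.45078473] [[407.99928142 371.95509145  17.48805184]
 [467.69754284 394.62771062  19.85027958]
 [520.21365043 419.46574549  21.57197255]]
tool min |z| [-158.13325981 -153.3548719   -84.33913614  -79.72977619] -75.49532847629982
```

Book is ≥75 mm away from the tool axis, clear of the 42 mm foot. Lower.

Emit:
servo_tool --motion '[20,0,0,0,50,0,0,0,70,0,0,0,80,0,0,0,80,0,0,0,80,0,0,0]'

```text
time_s: 24.05
ee_pos: [0.4486, 0.2763, 0.071]
eef_rot: [2.366, 1.57, 0.474]
force: [-0.2, -0.2, -2.7]
grip_width: 0.0197
```

Emit:
servo_tool --motion '[0,0,0,0,0,0,0,0,0,0,0,0,0,0,0,0,0,0,0,0,0,0,0,0,0,0,0,0,0,0,0,0,0,0,0,0,0,0,0,0,0,0,0,0,0,0,0,0,0,0,0,0,0,0,0,0,0,0,0,0,0,0,0,0,0,0,0,0,0,0,0,0,0,0,0,0,0,0,0,0]' --gripper 0.35

```text
time_s: 26.55
ee_pos: [0.4483, 0.2762, 0.0704]
eef_rot: [-1.138, 1.571, -3.03]
force: [-0.1, 0.0, -0.4]
grip_width: 0.0333
```

```bash
python3 - <<'E'
from h import *
WW=stood(4)
wloc(5,*A[5],WW=WW); I=ims()
print(loc(5,*A[5],I,verbose=0)); goto(451.5,4,150,117)
c=I["side"]; cv2.imwrite("pics/s12.png",cv2.resize(c[1][150:300,240:440,::-1],None,fx=4,fy=4))
E
```

```text
t 26.55 tcp [448.3 276.2  70.4] jaw -108.4 F [-0.1  0.  -0.4] M [ 0.11  0.   -0.03] w 33.3 q [0.48 0.4  1.72 0.   1.02 2.37]
handle ((447.0307312011719, 275.8694152832031), (19.19292449951172, 27.777437210083008), 72.31419372558594) 0.10323495707713234
wrist 5 1383 [450.7   5.6] [37.5 62.2] ang 27.4 z 14.7 px [575. 124.]
[459.28545601   3.78838127]
to (451.5, 4, 150, 117) -> [-79.5  89.  257.3] roll -45.4 or 134.6 q6 136.1
```

View pics/s12.png

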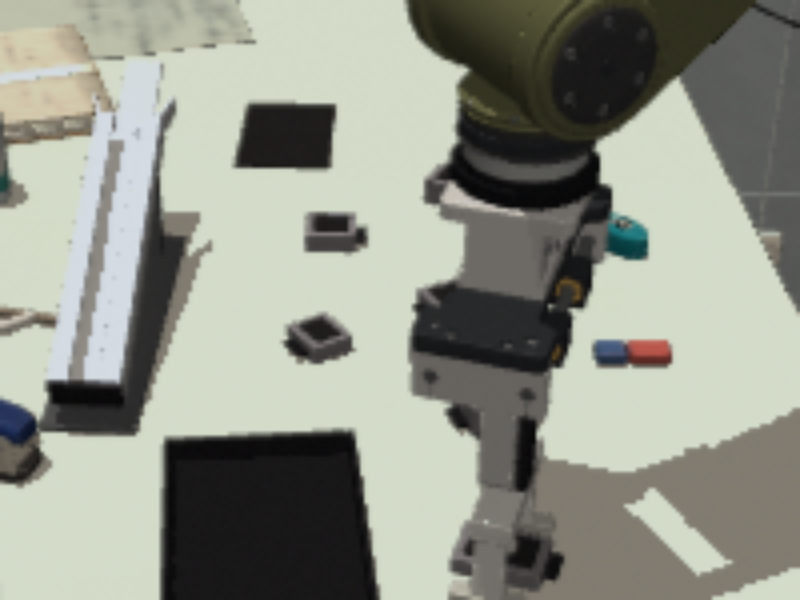

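Emit:
servo_tool --motion '[0,0,0,0,0,0,0,0,0,0,0,0,0,0,0,0,-10,0,0,0,-40,0,0,0,-75,0,0,0,-80,12,32,-4,-80,26,75,-12,-80,42,120,-20,-80,58,165,-28,-80,74,210,-36,-80,90,257,-45,-80,90,257,-45,-80,90,257,-45]' --gripper 0

```text
time_s: 28.58
ee_pos: [0.4524, 0.0042, 0.1507]
eef_rot: [-3.077, 1.571, 2.097]
force: [-0.5, 0.5, -4.0]
grip_width: 0.0195
```

```bash
python3 - <<'E'
from h import *
WW=over(5,117); cv2.imwrite("pics/w13.png",WW[1][:,:,::-1])
E
```

```text
t 28.57 tcp [452.4   4.2 150.7] jaw -63.5 F [-0.5  0.5 -4. ] M [-0.02  0.    0.04] w 19.5 q [-0.07  0.14  1.85  0.    1.15  1.04]
handle tool yz [-30.6  -1.8   0. ] [-32.8   0.3   0.2]
wrist 5 1548 [453.2   6.2] [35.9 53.5] ang 26.2 z 14.6 px [316. 187.]
5 scene 90 felt c [448.6   1.7] rect [449.6   3.1] [19.3 43.2] ang 30.2 pca 26.3 | top [449.6   7.7] [42. 66.] 29.4
5 side 72 felt c [450.9   4.4] rect [451.1   4.3] [25.  47.2] ang 24.5 pca 24.8 | top [452.1   8.3] [41.8 62.1] 26.8
to (np.float64(449.7373475112736), np.float64(3.045628523090873), 70.5, 117) -> [80.  -3.2  0.4] roll -0.4 or 179.6 q6 59.4
```

View pics/w13.png

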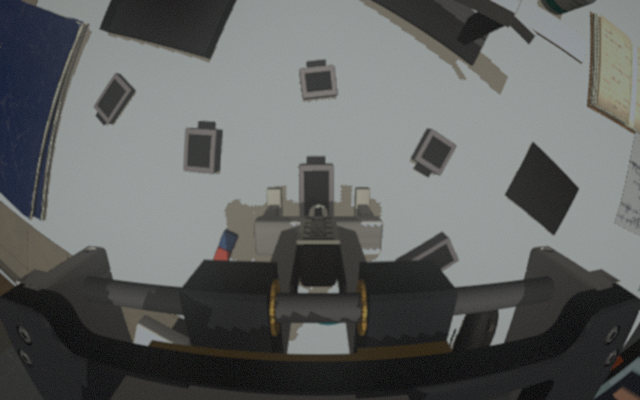

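Emit:
servo_tool --motion '[20,0,0,0,50,0,0,0,70,0,0,0,80,0,0,0,80,0,0,0,80,0,0,0]'

```text
time_s: 29.48
ee_pos: [0.4528, 0.0043, 0.0709]
eef_rot: [1.113, 1.57, 0.007]
force: [-0.4, 1.0, -2.7]
grip_width: 0.0203
```

Emit:
servo_tool --motion '[0,0,0,0,0,0,0,0,0,0,0,0,0,0,0,0,0,0,0,0,0,0,0,0,0,0,0,0,0,0,0,0,0,0,0,0,0,0,0,0,0,0,0,0,0,0,0,0,0,0,0,0,0,0,0,0,0,0,0,0,0,0,0,0,0,0,0,0,0,0,0,0,0,0,0,0,0,0,0,0]' --gripper 0.35

```text
time_s: 31.98
ee_pos: [0.4525, 0.004, 0.0705]
eef_rot: [1.451, 1.571, 0.344]
force: [0.2, -0.5, -0.7]
grip_width: 0.0332
```

```bash
python3 - <<'E'
from h import *
WW=stood(5)
wloc(6,*A[6],WW=WW); I=ims()
print(loc(6,*A[6],I)); goto(437,-149.5,150,58)
c=I["side"]; cv2.imwrite("pics/s14.png",cv2.resize(c[1][150:300,240:440,::-1],None,fx=4,fy=4))
E
```

```text
t 31.98 tcp [452.5   4.   70.5] jaw -63.4 F [ 0.2 -0.5 -0.7] M [ 0.01 -0.02  0.05] w 33.2 q [-0.07  0.26  1.92  0.    0.96  1.03]
handle ((451.1270446777344, 2.8572826385498047), (27.66405487060547, 20.462383270263672), 26.463531494140625) 0.10320375122723988
wrist 6 183 [ 463.7 -154.8] [12.3 20.8] ang 61.1 z 21.6 px [477. 276.]
6 scene 73 felt c [ 435.9 -150.9] rect [ 435.6 -150.5] [18.4 44.9] ang 149.1 pca 149.4 | top [ 432.4 -145.6] [38.5 73.3] 147.3
side 6 none
[ 435.93883136 -150.93544546]
to (437, -149.5, 150, 58) -> [-79.5 -82.5 130.3] roll 58.6 or -121.4 q6 59.3
```

View pics/s14.png

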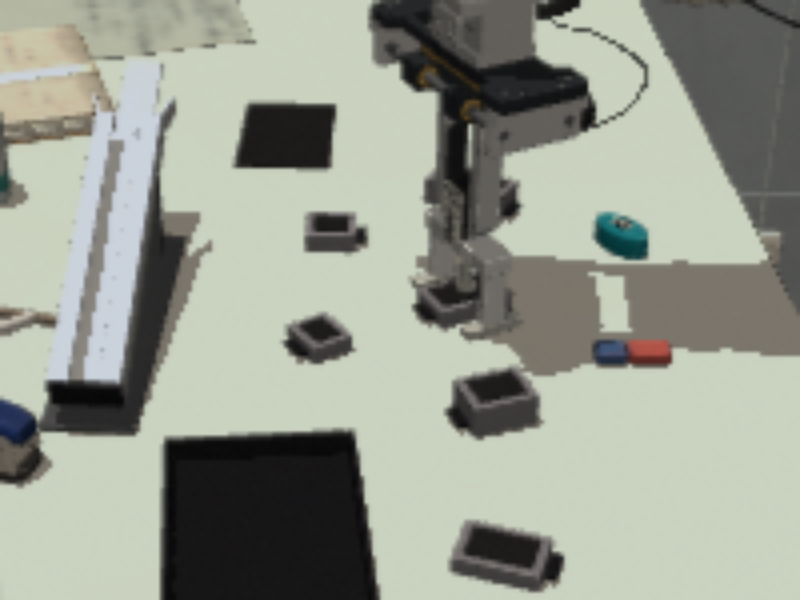

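Emit:
servo_tool --motion '[0,0,0,0,0,0,0,0,0,0,0,0,0,0,0,0,-10,0,0,0,-40,0,0,0,-75,0,0,0,-80,-12,20,8,-80,-26,42,17,-80,-42,66,26,-80,-58,92,35,-80,-72,115,45,-80,-81,130,54,-80,-81,130,58.5,-80,-81,130,58.5,-80,-81,130,58.5]' --gripper 0

```text
time_s: 34.12
ee_pos: [0.4382, -0.1483, 0.1506]
eef_rot: [-1.406, 1.571, 2.752]
force: [-0.4, -0.5, -4.5]
grip_width: 0.0198
```

```bash
python3 - <<'E'
from h import *
WW=over(6,58); cv2.imwrite("pics/w15.png",WW[1][:,:,::-1])
E
```

```text
t 34.12 tcp [ 438.2 -148.3  150.6] jaw -121.8 F [-0.4 -0.5 -4.5] M [ 0.06 -0.08  0.02] w 19.8 q [-0.41  0.16  1.83 -0.    1.15  1.72]
handle tool yz [-33.9  -0.9  -0. ] [-32.7   1.2   0. ]
wrist 6 1621 [ 441.4 -151.4] [36.3 54.1] ang 147.4 z 21.5 px [317. 187.]
6 scene 91 felt c [ 433.2 -149.2] rect [ 435.1 -149.9] [23.  48.5] ang 147.5 pca 147.3 | top [ 432.8 -145.7] [38.9 72.5] 147.3
6 side 57 felt c [ 435.9 -147.4] rect [ 438.1 -147. ] [24.1 50.8] ang 151.6 pca 147.5 | top [ 438.8 -143.4] [44.8 69.6] 148.9
to (np.float64(434.5474425049291), np.float64(-148.30471975635461), 70.5, 58) -> [80.  -3.1  1.9] roll 0.2 or -179.8 q6 98.6
```

View pics/w15.png

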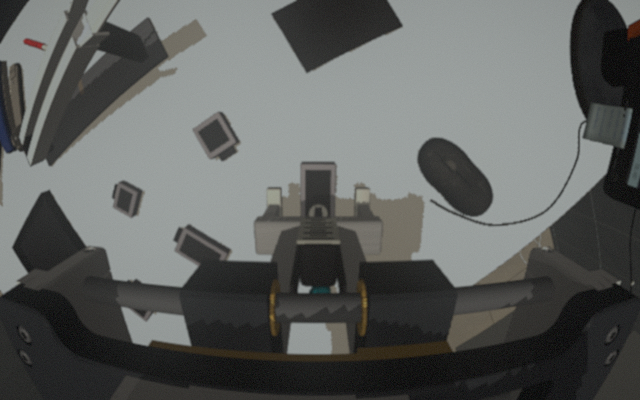

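Emit:
servo_tool --motion '[20,0,0,0,50,0,0,0,70,0,0,0,80,0,0,0,80,0,0,0,80,0,0,0]'

```text
time_s: 35.02
ee_pos: [0.4385, -0.1486, 0.0709]
eef_rot: [1.692, 1.57, -0.435]
force: [-0.2, -0.6, -2.4]
grip_width: 0.0193
```

Emit:
servo_tool --motion '[0,0,0,0,0,0,0,0,0,0,0,0,0,0,0,0,0,0,0,0,0,0,0,0,0,0,0,0,0,0,0,0,0,0,0,0,0,0,0,0,0,0,0,0,0,0,0,0,0,0,0,0,0,0,0,0,0,0,0,0,0,0,0,0,0,0,0,0,0,0,0,0,0,0,0,0,0,0,0,0]' --gripper 0.35

```text
time_s: 37.52
ee_pos: [0.4382, -0.1485, 0.0705]
eef_rot: [3.063, 1.571, 0.935]
force: [-0.0, 0.1, -0.0]
grip_width: 0.0329
```

```bash
python3 - <<'E'
from h import *
WW=stood(6)
I=ims(); goto(588,-266,150,87); goto(588,-266,150,97)
c=I["side"]; cv2.imwrite("pics/s16.png",cv2.resize(c[1][150:300,240:440,::-1],None,fx=4,fy=4))
E
```

```text
t 37.52 tcp [ 438.2 -148.5   70.5] jaw -121.9 F [-0.   0.1 -0. ] M [0.06 0.02 0.01] w 32.9 q [-0.41  0.28  1.9   0.    0.97  1.72]
handle ((437.0410461425781, -148.91067504882812), (19.971654891967773, 27.774335861206055), 56.805667877197266) 0.10316201415425696
to (588, -266, 150, 87) -> [-79.6 189.2  20.6] roll -28.9 or 151.1 q6 98.7
to (588, -266, 150, 97) -> [-79.6 189.2  20.6] roll -38.9 or 141.1 q6 98.7
```

View pics/s16.png

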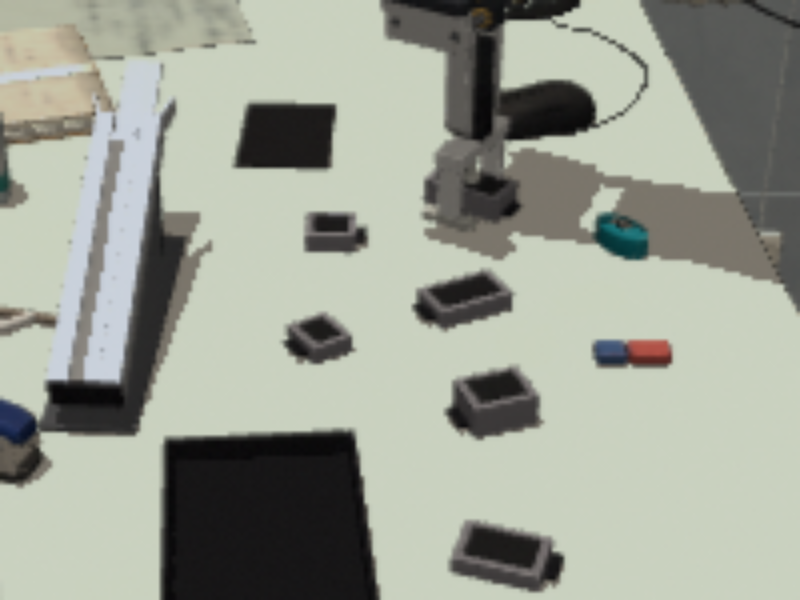

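Emit:
servo_tool --motion '[0,0,0,0,0,0,0,0,0,0,0,0,0,0,0,0,-10,0,0,0,-40,0,0,0,-75,0,0,0,-80,30,4,-5,-80,72,8,-11,-80,115,13,-18,-80,155,17,-25,-80,190,21,-29,-80,190,21,-29,-80,190,21,-29]' --gripper 0

```text
time_s: 39.42
ee_pos: [0.5879, -0.2664, 0.1502]
eef_rot: [-2.021, 1.57, 2.64]
force: [-0.7, 1.2, -4.2]
grip_width: 0.0198
```

```bash
python3 - <<'E'
from h import *
st(); goto(589,-266,74,87)
E
```

```text
t 39.42 tcp [ 587.9 -266.4  150.2] jaw -92.9 F [-0.7  1.2 -4.2] M [ 0.06 -0.01  0.03] w 19.8 q [-0.48  0.56  1.29  0.    1.3   1.14]
to (589, -266, 74, 87) -> [76.2  1.2 -0.4] roll 0.1 or -179.9 q6 65.3
```

Emit:
servo_tool --motion '[20,1,0,0,50,1,0,0,68,1,0,0,76.5,1,0,0,76.5,1,0,0,76.5,1,0,0]'

```text
time_s: 40.17
ee_pos: [0.5896, -0.2669, 0.0744]
eef_rot: [1.051, 1.57, -0.57]
force: [0.8, 0.6, -3.6]
grip_width: 0.0202
```

Emit:
servo_tool --motion '[0,0,0,0,0,0,0,0,0,0,0,0,0,0,0,0,-25,0,0,0,-65,0,0,0,-110,0,0,0,-130,0,0,0,-130,0,0,0]' --gripper 0.65

```text
time_s: 41.3
ee_pos: [0.5899, -0.2671, 0.2054]
eef_rot: [1.137, 1.568, -0.485]
force: [0.1, -0.5, -1.1]
grip_width: 0.0612
```

```bash
python3 - <<'E'
from h import *
st(); WW=wcloud(); W=WW[0]; cv2.imwrite("pics/w17.png",WW[1][:,:,::-1])
m=(abs(W[...,2]-.107)<.004)&(np.hypot(W[...,0]-.588,W[...,1]+.266)<.03)
print(cv2.minAreaRect((W[m][:,:2]*1000).astype(np.float32)),np.median(W[m][:,2]))
# rail from wrist
for i in range(1,7): wloc(i,*A[i],WW=WW)
c=cloud("side"); cv2.imwrite("pics/s17.png",cv2.resize(c[1][110:310,190:440,::-1],None,fx=3.2,fy=3))
E
```

```text
t 41.3 tcp [ 589.9 -267.1  205.4] jaw -92.9 F [ 0.1 -0.5 -1.1] M [-0.01 -0.   -0.04] w 61.2 q [-0.48  0.52  1.21 -0.    1.4   1.14]
((588.1769409179688, -268.4776611328125), (22.178916931152344, 26.578075408935547), 88.814208984375) 0.10601435090506542
wrist 1 352 [555.9  53.8] [32.4 36.4] ang 124.5 z 13.0 px [105. 219.]
wrist 2 662 [548.8 -89.5] [36.2 39. ] ang 177.9 z 15.3 px [186. 221.]
3 none
wrist 4 73 [463.6 269.5] [17.1 35.6] ang 74.0 z 10.7 px [ 40. 266.]
wrist 5 32 [472.2  43.5] [ 6.8 17.4] ang 124.0 z 13.7 px [122. 270.]
wrist 6 2 [ 454.5 -179. ] [0.  1.9] ang 169.5 z 20.7 px [257. 286.]
```

View pics/w17.png

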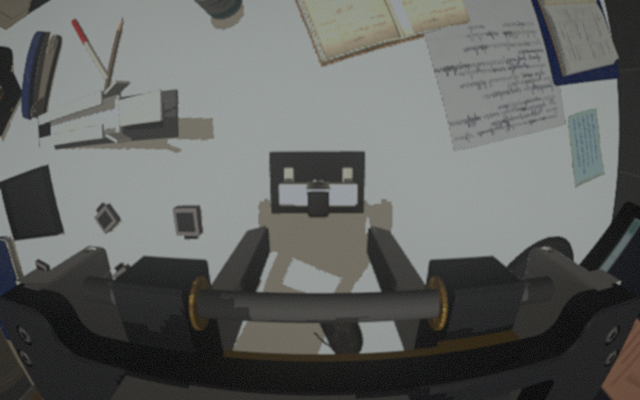

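View pics/s17.png

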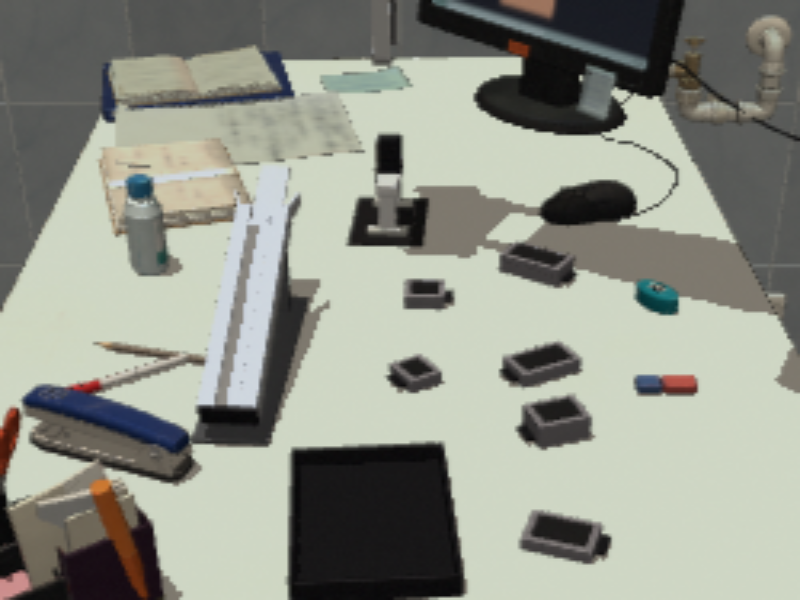

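```bash
python3 - <<'E'
from h import *
WW=wcloud(); S={"wrist":(WW[0],WW[1])}
I=ims(); 
for n in I: S[n]=I[n][:2]
print(loc(5,.449,.04,I,rad=.06)); print(loc(3,*A[3],I,verbose=0),loc(4,*A[4],I,verbose=0),loc(6,*A[6],I,verbose=0))
for n,(W,col) in S.items():
    m=(W[...,0]>.62)&(W[...,0]<.78)&(W[...,1]>-.16)&(W[...,1]<.17)&(W[...,2]>.03)&(W[...,2]<.2)&(col.mean(-1)>100)
    p=W[m]*1000; print(n,len(p))
    for y in range(-150,170,15):
        q=p[abs(p[:,1]-y)<7.5]
        if len(q)>8: print("  y",y,len(q),"x",np.percentile(q[:,0],[2,50,98]).round(0),"z",np.percentile(q[:,2],[5,50,95]).round(0))
E
```

```text
5 scene 84 felt c [443.9  36.8] rect [444.1  36.7] [16.  42.2] ang 29.0 pca 30.0 | top [444.  42.] [41.8 66.4] 29.6
5 side 67 felt c [444.3  38.6] rect [444.6  38.4] [21.7 43.6] ang 28.0 pca 28.8 | top [446.2  42.8] [40.7 62.7] 29.7
[444.1288213   37.67632953]
[439.71977612 134.13563004] [446.8574614  275.04985928] [ 436.56470967 -149.99477977]
wrist 4215
  y -135 194 x [677. 690. 704.] z [130. 131. 133.]
  y -120 316 x [678. 691. 704.] z [124. 127. 130.]
  y -105 269 x [679. 692. 705.] z [118. 121. 123.]
  y -90 268 x [679. 694. 723.] z [112. 115. 118.]
  y -75 295 x [665. 694. 721.] z [105. 109. 128.]
  y -60 440 x [671. 693. 717.] z [100. 104. 125.]
  y -45 418 x [672. 696. 717.] z [ 94.  99. 122.]
  y -30 305 x [672. 697. 718.] z [ 88. 111. 116.]
  y -15 256 x [673. 699. 720.] z [ 81. 105. 110.]
  y 0 216 x [674. 699. 720.] z [ 76. 100. 105.]
  y 15 208 x [675. 700. 721.] z [70. 93. 98.]
  y 30 179 x [676. 701. 721.] z [64. 87. 93.]
  y 45 158 x [676. 701. 722.] z [57. 82. 86.]
  y 60 148 x [677. 703. 723.] z [51. 75. 80.]
  y 75 129 x [678. 702. 724.] z [46. 70. 73.]
  y 90 127 
[... 1449 characters left out ...]

  y -60 56 x [672. 702. 718.] z [ 99. 106. 127.]
  y -45 71 x [673. 698. 719.] z [ 94. 118. 124.]
  y -30 74 x [675. 701. 720.] z [ 88. 112. 118.]
  y -15 75 x [674. 704. 721.] z [ 83. 106. 112.]
  y 0 78 x [676. 702. 721.] z [ 76. 100. 106.]
  y 15 78 x [677. 707. 722.] z [ 71.  94. 100.]
  y 30 81 x [676. 703. 723.] z [64. 88. 93.]
  y 45 82 x [678. 705. 724.] z [58. 83. 88.]
  y 60 84 x [679. 708. 725.] z [52. 77. 82.]
  y 75 90 x [679. 706. 726.] z [46. 70. 76.]
  y 90 95 x [679. 710. 726.] z [39. 64. 70.]
  y 105 95 x [681. 707. 726.] z [34. 58. 64.]
  y 120 76 x [682. 711. 728.] z [32. 53. 57.]
  y 135 55 x [682. 695. 729.] z [44. 48. 51.]
  y 150 44 x [682. 695. 730.] z [41. 43. 46.]
```

```bash
python3 - <<'E'
from h import *
st(); goto(548.8,-89.4,100,88); goto(548.8,-89.4,4,88)
E
```

```text
t 41.55 tcp [ 589.1 -266.7  202.5] jaw -92.9 F [ 0.2  0.2 -0.3] M [ 0.01  0.05 -0.  ] w 61.4 q [-0.48  0.52  1.22  0.    1.4   1.14]
to (548.8, -89.4, 100, 88) -> [ 102.8  -49.1 -174.9] roll -0.9 or 179.1 q6 65.3
to (548.8, -89.4, 4, 88) -> [ 198.8  -48.9 -174.8] roll -0.9 or 179.1 q6 65.3
```

Emit:
servo_tool --motion '[0,-10,-35,0,10,-22,-80,0,40,-35,-125,0,75,-45,-160,-0.9,103,-49,-175,-0.9,103,-49,-175,-0.9,103,-49,-175,-0.9]' --gripper 0.75

```text
time_s: 42.42
ee_pos: [0.55, -0.0903, 0.1019]
eef_rot: [1.316, 1.57, -0.29]
force: [0.3, -0.9, -0.1]
grip_width: 0.0699
```

```bash
python3 - <<'E'
from h import *
st(); WW=wcloud(); cv2.imwrite("pics/w18.png",WW[1][:,:,::-1]); wloc(2,*A[2],WW=WW); goto(548.8,-89.4,4,88)
E
```

```text
t 42.42 tcp [550.  -90.3 101.9] jaw -92.0 F [ 0.3 -0.9 -0.1] M [ 0.01  0.06 -0.06] w 69.9 q [-0.23  0.42  1.61 -0.    1.11  1.38]
wrist 2 1710 [548.9 -89. ] [36.6 38.7] ang 178.0 z 15.5 px [315. 205.]
to (548.8, -89.4, 4, 88) -> [98.1 -1.5 -1.1] roll -0.1 or 179.9 q6 79.0
```

View pics/w18.png

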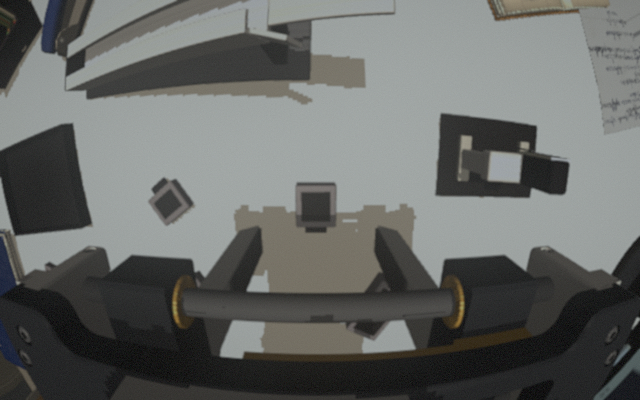

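Emit:
servo_tool --motion '[25,-1,-1,0,60,-1,-1,0,85,-1,-1,0,98,-1,-1,0,98,-1,-1,0,98,-1,-1,0]'

```text
time_s: 43.22
ee_pos: [0.5491, -0.0889, 0.0042]
eef_rot: [1.374, 1.569, -0.232]
force: [0.7, -0.1, 0.5]
grip_width: 0.0705
```

Emit:
servo_tool --motion '[0,0,0,0,0,0,0,0,0,0,0,0,0,0,0,0,0,0,0,0,-10,0,0,0,-50,0,0,0,-100,0,0,0,-150,0,0,0,-170,0,0,0,-170,0,0,0]' --gripper 0 --force 10

```text
time_s: 44.6
ee_pos: [0.5489, -0.0886, 0.1747]
eef_rot: [1.381, 1.568, -0.225]
force: [0.3, 0.2, -1.2]
grip_width: 0.0357
```

```bash
python3 - <<'E'
from h import *
st(); goto(691.5,-112,170,-3)
W,col,c,o,dw=wcloud(); cv2.imwrite("pics/w19.png",col[:,:,::-1])
E
```

```text
t 44.6 tcp [548.9 -88.6 174.7] jaw -92.0 F [ 0.3  0.2 -1.2] M [ 0.1  -0.02  0.01] w 35.7 q [-0.23  0.34  1.54  0.    1.26  1.38]
to (691.5, -112, 170, -3) -> [  5.1 143.3  18.3] roll -89.0 or 91.0 q6 79.1
```

View pics/w19.png

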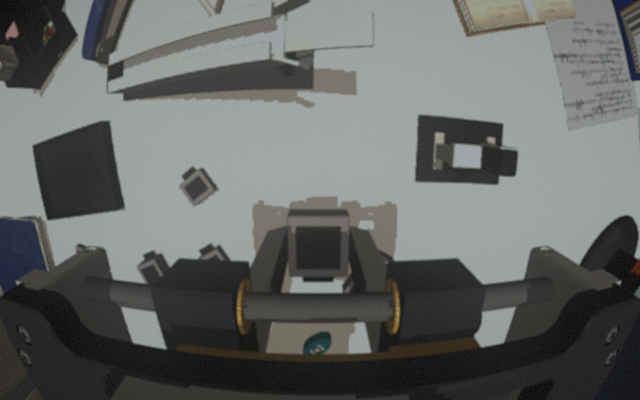

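Emit:
servo_tool --motion '[-3,5,1,-10,-3,20,3,-20,-3,38,5,-30,-3,56,7,-40,-3,76,10,-50,-3,96,12,-60,-3,116,14,-70,-3,135,17,-80,-3,143,18,-89,-3,143,18,-89,-3,143,18,-89]'

```text
time_s: 46.02
ee_pos: [0.6902, -0.1115, 0.175]
eef_rot: [2.957, 1.569, 2.901]
force: [-0.3, 0.0, -1.2]
grip_width: 0.0361
```

```bash
python3 - <<'E'
from h import *
st(); goto(691.5,-112,130,-3)
W,col,c,o,dw=wcloud(); cv2.imwrite("pics/w20.png",col[:,:,::-1])
m=(W[...,0]>.65)&(W[...,0]<.74)&(W[...,1]>-.16)&(W[...,1]<.0)&(W[...,2]>.08)&(W[...,2]<.15)&(col.mean(-1)>100)
p=W[m]*1000; print(len(p))
for y in range(-145,0,8):
        q=p[abs(p[:,1]-y)<4]
        if len(q)>8: print("  y",y,len(q),"x",np.percentile(q[:,0],[2,50,98]).round(0),"z",np.percentile(q[:,2],[5,50,95]).round(0))
c=cloud("side"); cv2.imwrite("pics/s20.png",cv2.resize(c[1][110:260,200:400,::-1],None,fx=4,fy=4))
E
```

```text
t 46.02 tcp [ 690.2 -111.5  175. ] jaw -3.2 F [-0.3  0.  -1.2] M [-0.07 -0.12  0.02] w 36.1 q [-0.21  0.67  1.06  0.    1.42 -0.16]
to (691.5, -112, 130, -3) -> [45.  -0.5  1.4] roll -0.2 or 179.8 q6 -9.0
7018
  y -105 271 x [678. 693. 706.] z [119. 120. 122.]
  y -97 397 x [679. 692. 706.] z [116. 118. 120.]
  y -89 385 x [679. 693. 720.] z [112. 114. 116.]
  y -81 434 x [665. 694. 722.] z [109. 111. 128.]
  y -73 471 x [666. 694. 720.] z [106. 108. 127.]
  y -65 574 x [670. 694. 717.] z [103. 105. 124.]
  y -57 634 x [671. 695. 717.] z [100. 123. 126.]
  y -49 673 x [671. 695. 718.] z [ 97. 121. 124.]
  y -41 641 x [672. 695. 718.] z [ 94. 117. 120.]
  y -33 615 x [673. 696. 718.] z [ 90. 114. 117.]
  y -25 594 x [673. 696. 719.] z [ 87. 111. 114.]
  y -17 571 x [673. 696. 719.] z [ 84. 108. 110.]
  y -9 544 x [673. 697. 720.] z [ 81. 105. 107.]
  y -1 214 x [674. 694. 720.] z [ 80. 103. 104.]
```

View pics/w20.png

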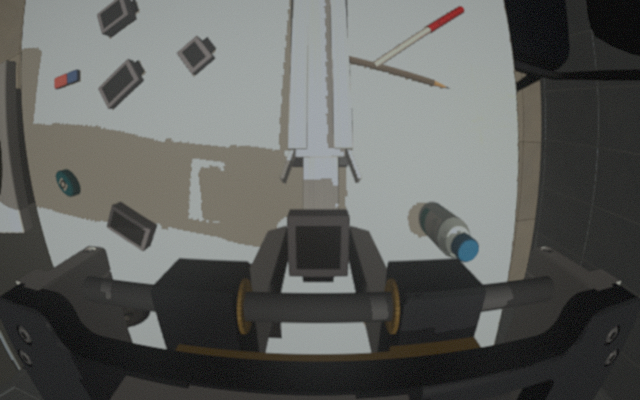

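View pics/s20.png

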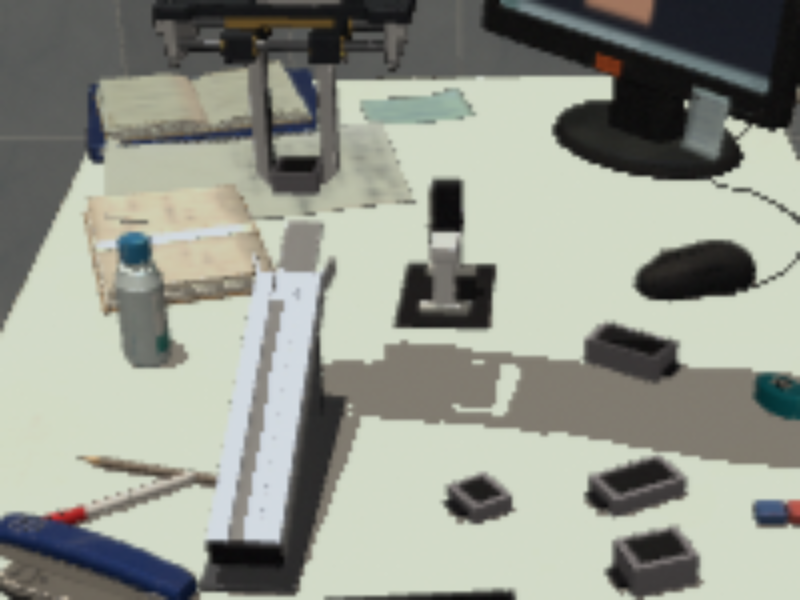

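Emit:
servo_tool --motion '[15,0,1.4,0,30,0,1.4,0,37,0,1.4,0,37,0,1.4,0,37,0,1.4,0]'

```text
time_s: 46.75
ee_pos: [0.6923, -0.1117, 0.1394]
eef_rot: [-0.175, 1.57, -0.228]
force: [-0.5, -0.4, -0.2]
grip_width: 0.0361
```

Emit:
servo_tool --motion '[0,0,0,0,1.5,0,0,0,3,0,0,0,4.5,0,0,0,6,0,0,0,7.5,0,0,0,9,0,0,0,9,0,0,0]' --gripper 0 --force 4

```text
time_s: 47.75
ee_pos: [0.692, -0.1116, 0.1298]
eef_rot: [-3.098, 1.571, 3.133]
force: [0.3, 0.9, 0.5]
grip_width: 0.0363
```

```bash
python3 - <<'E'
from h import *
st()
W,col,c,o,dw=wcloud(); cv2.imwrite("pics/w21.png",col[:,:,::-1])
c=cloud("side"); cv2.imwrite("pics/s21.png",cv2.resize(c[1][110:260,200:400,::-1],None,fx=4,fy=4))
E
```

```text
t 47.75 tcp [ 692.  -111.6  129.8] jaw -3.0 F [0.3 0.9 0.5] M [ 0.07 -0.1  -0.03] w 36.3 q [-0.21  0.7   1.1  -0.    1.34 -0.16]
```

View pics/w21.png

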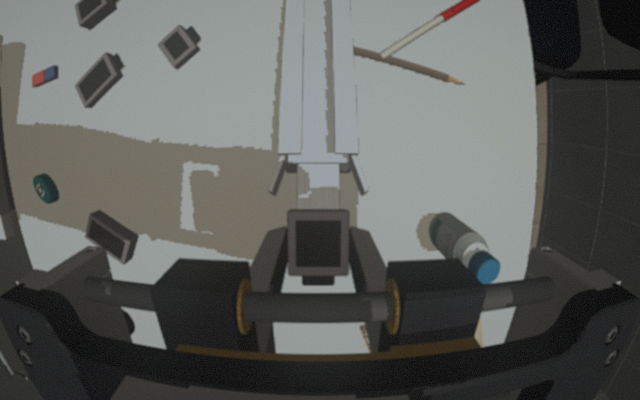

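View pics/s21.png

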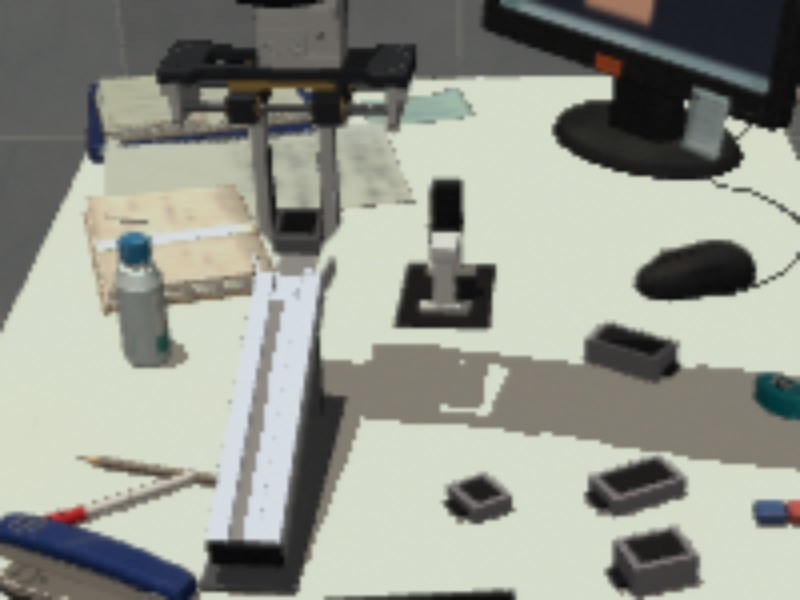

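```bash
cat >> h.py <<'E'
def heldtilt(zlo=-5,zhi=45):
    W,col,c,o,dw=wcloud(); p,R,ob=pose(); q=(W-p)*1000
    t=(W-p)@R*1000
    m=(abs(t[...,2])<15)&(abs(t[...,1])<30)&(t[...,0]>-zhi)&(t[...,0]<-zlo)
    # restrict image region rows<285 (before finger frame)
    m[285:]=False
    s=t[m]; 
    A_=np.c_[s[:,1],s[:,2],np.ones(len(s))]
    k=np.ones(len(s),bool)
    for _ in range(5):
        x=np.linalg.lstsq(A_[k],s[k,0],rcond=None)[0]; r=s[:,0]-A_@x; k=abs(r)<2
    print("top plane: tilt along tool y deg",np.degrees(np.arctan(x[0])).round(1),"z",np.degrees(np.arctan(x[1])).round(1),"height",-x[2].round(1),k.sum(),"y range",np.percentile(s[k,1],[1,99]).round(1))
E
python3 -c "
from h import *
heldtilt()"
```

```text
top plane: tilt along tool y deg 13.4 z -0.1 height 13.7 3415 y range [-16.   20.8]
```

Emit:
servo_tool --motion '[1.5,0,0,0,3,0,0,0,4,0,0,0,4,0,0,0]'

```text
time_s: 48.4
ee_pos: [0.6922, -0.1116, 0.1262]
eef_rot: [-0.001, 1.57, -0.053]
force: [0.1, 1.1, 4.1]
grip_width: 0.036
```

```bash
python3 -c "
from h import *
st();heldtilt()"
```

```text
t 48.4 tcp [ 692.2 -111.6  126.2] jaw -3.0 F [0.1 1.1 4.1] M [ 0.19 -0.12  0.03] w 36.0 q [-0.21  0.71  1.11  0.    1.33 -0.16]
top plane: tilt along tool y deg 21.8 z 0.0 height 14.7 3475 y range [-14.3  20.9]
```

Emit:
servo_tool --motion '[0,0,0,0,0,0,0,0,0,0,0,0,0,0,0,0,0,0,0,0,0,0,0,0,0,0,0,0,0,0,0,0]' --gripper 0.7

```text
time_s: 49.45
ee_pos: [0.6921, -0.1116, 0.126]
eef_rot: [-0.96, 1.571, -1.012]
force: [-0.1, 0.4, 0.8]
grip_width: 0.0658
```

```bash
python3 - <<'E'
from h import *
st()
W,col,c,o,dw=wcloud(); cv2.imwrite("pics/w22.png",col[:,:,::-1])
c=cloud("side"); cv2.imwrite("pics/s22.png",cv2.resize(c[1][110:260,200:400,::-1],None,fx=4,fy=4))
goto(692,-112,200)
E
```

```text
t 49.45 tcp [ 692.1 -111.6  126. ] jaw -3.0 F [-0.1  0.4  0.8] M [-0.03 -0.1   0.04] w 65.8 q [-0.21  0.71  1.11 -0.    1.33 -0.16]
to (692, -112, 200, None) -> [-74.1  -0.4  -0.1] roll 0 or 0 q6 -9.1
```

View pics/w22.png

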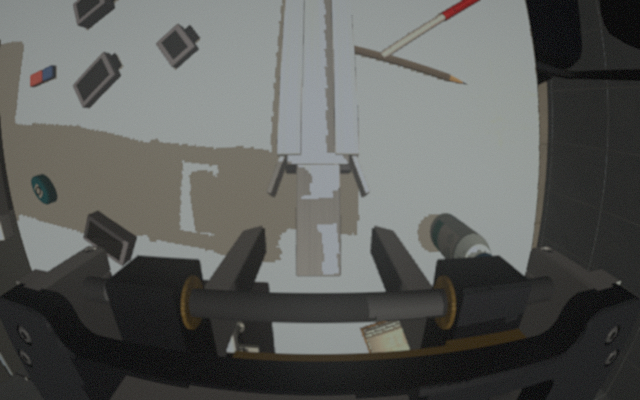

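View pics/s22.png

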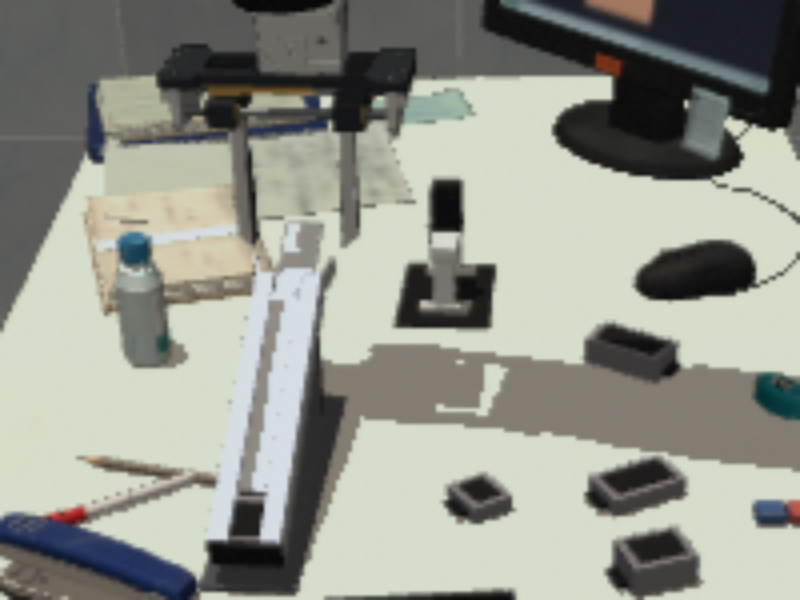

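```bash
python3 - <<'E'
from h import *
I=ims(); print(loc(1,*A[1],I)); goto(555.8,53.8,100,124)
E
```

```text
1 scene 22 felt c [555.8  52. ] rect [555.2  52. ] [11.1 12.9] ang 37.0 pca 85.9 | top [551.8  58.4] [35.9 40.3] 127.1
1 side 29 felt c [555.8  54.7] rect [556.4  54.3] [17.  21.5] ang 120.2 pca 130.5 | top [559.9  60.3] [39.7 43.3] 31.4
[555.80178306  53.33900516]
to (555.8, 53.8, 100, 124) -> [  26.   158.  -144.8] roll 53.0 or -127.0 q6 -9.1
```

Emit:
servo_tool --motion '[-30,0,0,0,-70,0,0,0,-75,10,-10,-10,-75,30,-28,-20,-75,50,-46,-30,-75,70,-64,-40,-70,90,-82,-50,-60,110,-100,-60,-40,130,-118,-70,-10,150,-135,-80,15,158,-145,-90,26,158,-145,-100,26,158,-145,-110,26,158,-145,-120,26,158,-145,-127,26,158,-145,-127,26,158,-145,-127]'

```text
time_s: 51.78
ee_pos: [0.5556, 0.0538, 0.1]
eef_rot: [-2.353, 1.571, -0.192]
force: [0.2, 0.9, -0.3]
grip_width: 0.0659
```

```bash
python3 - <<'E'
from h import *
st(); WW=wcloud(); cv2.imwrite("pics/w23.png",WW[1][:,:,::-1]); wloc(1,*A[1],WW=WW); goto(555.8,53.8,4,124)
E
```

```text
t 51.77 tcp [555.6  53.8 100. ] jaw 123.8 F [ 0.2  0.9 -0.3] M [ 0.07 -0.13 -0.01] w 65.9 q [ 0.03  0.43  1.61 -0.    1.11 -2.13]
wrist 1 1373 [554.7  54.3] [31.7 35.2] ang 123.9 z 13.5 px [319. 205.]
to (555.8, 53.8, 4, 124) -> [96.  -0.2 -0.1] roll -0.1 or 179.9 q6 -122.1
```

View pics/w23.png

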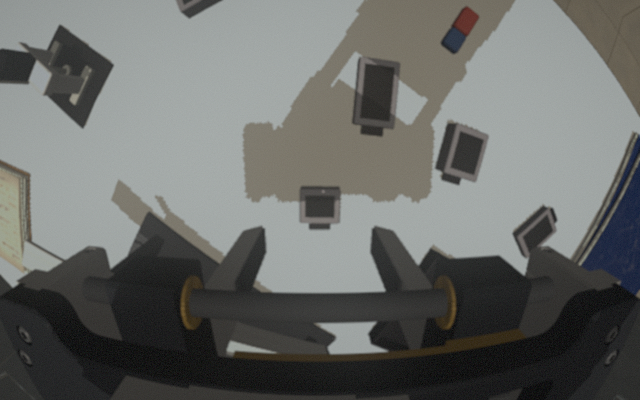

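Emit:
servo_tool --motion '[25,0,0,0,60,0,0,0,85,0,0,0,96,0,0,0,96,0,0,0,96,0,0,0]'

```text
time_s: 52.58
ee_pos: [0.5562, 0.0538, 0.005]
eef_rot: [-2.127, 1.569, 0.036]
force: [0.1, 0.1, -0.2]
grip_width: 0.066
```

Emit:
servo_tool --motion '[0,0,0,0,0,0,0,0,0,0,0,0,0,0,0,0,0,0,0,0,-10,0,0,0,-50,0,0,0,-100,0,0,0,-150,0,0,0,-170,0,0,0,-170,0,0,0]' --gripper 0 --force 10

```text
time_s: 53.95
ee_pos: [0.5561, 0.0538, 0.1757]
eef_rot: [-2.124, 1.568, 0.04]
force: [1.4, 0.7, 0.0]
grip_width: 0.0356
```

```bash
python3 - <<'E'
from h import *
st(); goto(691.8,-112,175,-3); heldtilt()
E
```

```text
t 53.95 tcp [556.1  53.8 175.7] jaw 124.0 F [1.4 0.7 0. ] M [ 0.09 -0.14  0.01] w 35.6 q [ 0.03  0.34  1.54  0.    1.26 -2.13]
to (691.8, -112, 175, -3) -> [   1.1  -19.8 -213.3] roll -53.0 or 127.0 q6 -122.2
top plane: tilt along tool y deg 0.4 z 0.3 height 11.0 2519 y range [-16.   15.2]
```

Emit:
servo_tool --motion '[0,-1,-10,10,0,-2,-30,20,0,-4,-50,30,0,-6,-70,40,0,-8,-90,50,0,-10,-110,60,0,-12,-130,70,0,-14,-150,80,0,-16,-170,90,0,-18,-190,100,0,-19,-205,110,0,-20,-213,120,0,-20,-213,127,0,-20,-213,127,0,-20,-213,127]'

```text
time_s: 55.88
ee_pos: [0.691, -0.1115, 0.173]
eef_rot: [2.993, 1.57, 2.943]
force: [-0.6, 0.4, 0.0]
grip_width: 0.0358
```

```bash
python3 - <<'E'
from h import *
st(); goto(691.8,-112,138,-3); heldtilt()
E
```

```text
t 55.88 tcp [ 691.  -111.5  173. ] jaw -2.8 F [-0.6  0.4  0. ] M [-0.06 -0.12  0.  ] w 35.8 q [-0.21  0.67  1.06 -0.    1.42 -0.16]
to (691.8, -112, 138, -3) -> [35.  -0.4  0.9] roll 0.2 or -179.8 q6 -9.3
top plane: tilt along tool y deg 0.4 z 0.1 height 9.1 2517 y range [-17.3  13.9]
```

Emit:
servo_tool --motion '[15,0,1,0,28,0,1,0,35,0,1,0,35,0,1,0,35,0,1,0]'

```text
time_s: 56.55
ee_pos: [0.6924, -0.1118, 0.1394]
eef_rot: [-0.159, 1.57, -0.211]
force: [0.1, 0.1, -0.7]
grip_width: 0.0358
```

Emit:
servo_tool --motion '[0,0,0,0,2,0,0,0,4,0,0,0,6,0,0,0,8,0,0,0,10,0,0,0,11.5,0,0,0,11.5,0,0,0]' --gripper 0 --force 4

```text
time_s: 57.55
ee_pos: [0.6922, -0.1118, 0.1272]
eef_rot: [-2.846, 1.57, -2.899]
force: [-0.0, -1.3, 0.5]
grip_width: 0.0358
```

```bash
python3 - <<'E'
from h import *
st(); heldtilt()
E
```

```text
t 57.55 tcp [ 692.2 -111.8  127.2] jaw -3.0 F [-0.  -1.3  0.5] M [-0.   -0.07  0.03] w 35.8 q [-0.21  0.71  1.1  -0.    1.33 -0.16]
top plane: tilt along tool y deg 21.3 z -0.0 height 11.7 2770 y range [-13.1  16.3]
```

Tilt 21.3°, flush enough; release.

Emit:
servo_tool --motion '[0.5,0,0,0,0.5,0,0,0,0.5,0,0,0,0.5,0,0,0,0.5,0,0,0,0.5,0,0,0,0.5,0,0,0,0.5,0,0,0]' --gripper 0.7

```text
time_s: 58.6
ee_pos: [0.6923, -0.1117, 0.127]
eef_rot: [-0.284, 1.571, -0.337]
force: [0.3, 0.2, 0.2]
grip_width: 0.0658
```

```bash
python3 - <<'E'
from h import *
st()
I=ims(); c=I["side"]; cv2.imwrite("pics/s24.png",cv2.resize(c[1][110:260,200:400,::-1],None,fx=4,fy=4))
for i in (3,4,6): print(i,loc(i,*A[i],I,verbose=0))
print(loc(5,.444,.0377,I)); goto(444.1,37.7,100,118.5)
E
```

```text
t 58.6 tcp [ 692.3 -111.7  127. ] jaw -3.0 F [0.3 0.2 0.2] M [-0.03 -0.11 -0.01] w 65.8 q [-0.21  0.71  1.1  -0.    1.33 -0.16]
3 [439.92922171 134.19403377]
4 [446.90177937 275.00898755]
6 [ 435.50786508 -147.16580128]
5 scene 83 felt c [443.8  36.5] rect [443.9  36.5] [16.3 41.8] ang 28.1 pca 28.4 | top [442.8  41.5] [41.1 63.2] 28.6
5 side 69 felt c [444.7  38.7] rect [444.5  38.8] [21.2 44. ] ang 29.9 pca 28.7 | top [446.4  42.9] [41.9 61.3] 26.2
[444.23539141  37.62194393]
to (444.1, 37.7, 100, 118.5) -> [  26.9  136.2 -255.7] roll 58.5 or -121.5 q6 -9.1
```

View pics/s24.png

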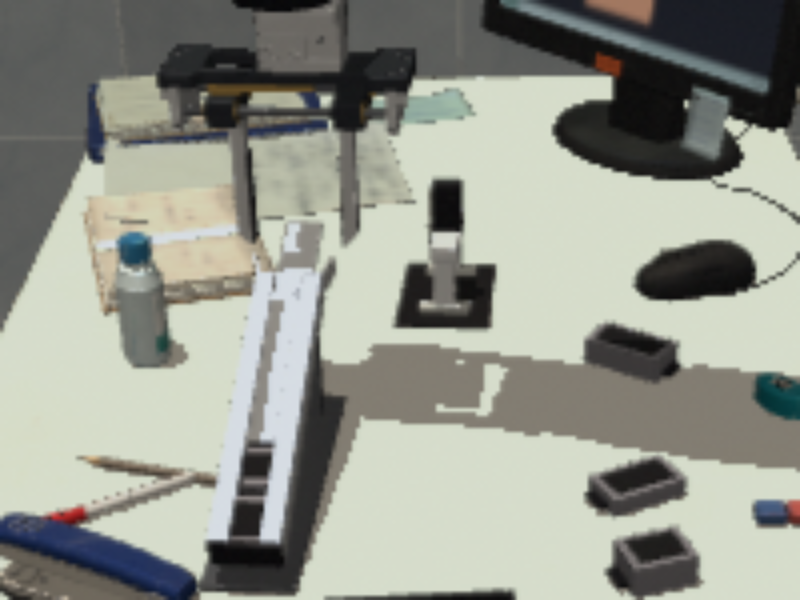

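Emit:
servo_tool --motion '[-30,0,0,0,-70,0,0,0,-75,8,-15,-10,-75,22,-40,-20,-75,36,-66,-30,-75,50,-92,-40,-70,64,-118,-50,-60,78,-144,-60,-40,92,-170,-70,-20,106,-196,-80,0,120,-222,-90,20,132,-246,-100,27,136,-256,-110,27,136,-256,-121.5,27,136,-256,-121.5,27,136,-256,-121.5]'

```text
time_s: 60.7
ee_pos: [0.4439, 0.0375, 0.1001]
eef_rot: [-2.011, 1.57, 0.053]
force: [0.4, -0.0, -0.8]
grip_width: 0.066
```

```bash
python3 - <<'E'
from h import *
st(); WW=wcloud(); cv2.imwrite("pics/w25.png",WW[1][:,:,::-1]); wloc(5,.444,.0377,WW=WW); goto(444.1,37.7,4,118.5)
E
```

```text
t 60.7 tcp [443.9  37.5 100.1] jaw 118.3 F [ 0.4 -0.  -0.8] M [ 0.07 -0.18 -0.04] w 66.0 q [ 0.    0.19  1.92  0.    1.03 -2.06]
wrist 5 2609 [443.5  39.1] [36.2 60.2] ang 27.4 z 14.5 px [320. 206.]
to (444.1, 37.7, 4, 118.5) -> [96.1 -0.2  0.1] roll -0.2 or 179.8 q6 -118.2
```

View pics/w25.png

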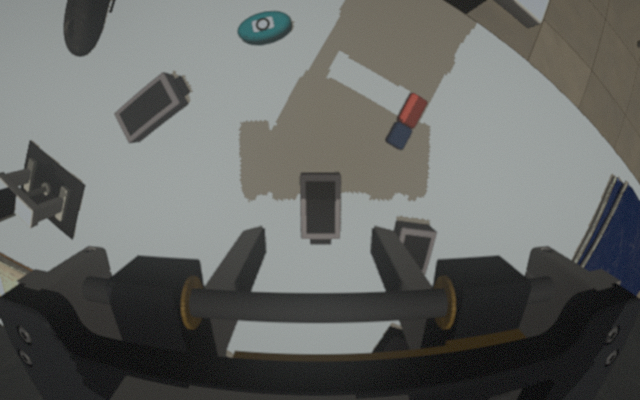

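Emit:
servo_tool --motion '[25,0,0,0.3,60,0,0,0.3,85,0,0,0.3,96,0,0,0.3,96,0,0,0.3,96,0,0,0.3]'

```text
time_s: 61.5
ee_pos: [0.4443, 0.0375, 0.0048]
eef_rot: [-2.063, 1.569, -0.0]
force: [-0.3, 0.1, 0.2]
grip_width: 0.0658
```

Emit:
servo_tool --motion '[0,0,0,0,0,0,0,0,0,0,0,0,0,0,0,0,0,0,0,0,-10,0,0,0,-50,0,0,0,-100,0,0,0,-150,0,0,0,-170,0,0,0,-170,0,0,0]' --gripper 0 --force 10

```text
time_s: 62.88
ee_pos: [0.4442, 0.0376, 0.1754]
eef_rot: [-2.074, 1.568, -0.011]
force: [-0.6, 0.4, -0.8]
grip_width: 0.0357
```

```bash
python3 - <<'E'
from h import *
st(); goto(692,-108,175,-3); heldtilt()
E
```

```text
t 62.88 tcp [444.2  37.6 175.4] jaw 118.2 F [-0.6  0.4 -0.8] M [ 0.12 -0.12  0.01] w 35.7 q [ 0.    0.09  1.84 -0.    1.2  -2.06]
to (692, -108, 175, -3) -> [   1.2 -149.6 -245.3] roll -58.8 or 121.2 q6 -118.1
top plane: tilt along tool y deg 0.3 z 0.2 height 11.9 4322 y range [-24.2  28.4]
```

Emit:
servo_tool --motion '[0,-7,-12,10,0,-20,-33,20,0,-33,-54,30,0,-46,-75,40,0,-60,-98,50,0,-74,-121,60,0,-88,-144,70,0,-102,-167,80,0,-116,-190,90,0,-130,-213,100,0,-142,-234,110,0,-149,-245,120,0,-149,-245,121.2,0,-149,-245,121.2,0,-149,-245,121.2]'

```text
time_s: 64.8
ee_pos: [0.6905, -0.1077, 0.1739]
eef_rot: [3.028, 1.571, 2.978]
force: [1.0, 0.7, -0.7]
grip_width: 0.0358
```

```bash
python3 - <<'E'
from h import *
st(); goto(692,-108,141,-3); heldtilt()
E
```

```text
t 64.8 tcp [ 690.5 -107.7  173.9] jaw -2.9 F [ 1.   0.7 -0.7] M [-0.04 -0.06  0.  ] w 35.8 q [-0.21  0.67  1.06 -0.    1.41 -0.16]
to (692, -108, 141, -3) -> [32.9 -0.3  1.6] roll 0.1 or -179.9 q6 -9.0
top plane: tilt along tool y deg 0.3 z 0.1 height 10.3 4327 y range [-25.3  27.1]
```

Emit:
servo_tool --motion '[15,0,1.5,0,27,0,1.5,0,32,0,1.5,0,32,0,1.5,0,32,0,1.5,0]'

```text
time_s: 65.47
ee_pos: [0.6925, -0.1081, 0.1424]
eef_rot: [-0.12, 1.57, -0.173]
force: [0.4, 0.5, -0.6]
grip_width: 0.0359
```

Emit:
servo_tool --motion '[0,0,0,0,2,0,0,0,4,0,0,0,6,0,0,0,8,0,0,0,10,0,0,0,12,0,0,0,14,0,0,0,15.5,0,0,0,15.5,0,0,0,15.5,0,0,0]' --gripper 0 --force 4

```text
time_s: 66.85
ee_pos: [0.6924, -0.1081, 0.1265]
eef_rot: [0.25, 1.571, 0.198]
force: [0.2, 1.1, 1.7]
grip_width: 0.0359
```

```bash
python3 - <<'E'
from h import *
st(); heldtilt()
E
```

```text
t 66.85 tcp [ 692.4 -108.1  126.5] jaw -3.0 F [0.2 1.1 1.7] M [ 0.14 -0.19 -0.  ] w 35.9 q [-0.21  0.71  1.11  0.    1.33 -0.15]
top plane: tilt along tool y deg 22.2 z -0.0 height 11.9 4486 y range [-20.1  27.1]
```

Flush at 22°. Release.

Emit:
servo_tool --motion '[0,0,0,0,0,0,0,0,0,0,0,0,0,0,0,0,0,0,0,0,0,0,0,0,0,0,0,0,0,0,0,0]' --gripper 0.7

```text
time_s: 67.9
ee_pos: [0.6923, -0.1081, 0.1265]
eef_rot: [-0.331, 1.571, -0.384]
force: [-0.0, -0.9, 0.0]
grip_width: 0.0659
```

```bash
python3 - <<'E'
from h import *
st()
I=ims(); c=I["side"]; cv2.imwrite("pics/s26.png",cv2.resize(c[1][110:260,200:400,::-1],None,fx=4,fy=4))
for i in (3,4,6): print(i,loc(i,*A[i],I,verbose=0))
goto(447,275.5,100,-108.5)
E
```

```text
t 67.9 tcp [ 692.3 -108.1  126.5] jaw -3.0 F [-0.  -0.9  0. ] M [-0.04 -0.07 -0.04] w 65.9 q [-0.21  0.71  1.11 -0.    1.33 -0.15]
3 [439.75501674 133.90392374]
4 [446.8196474  275.19137112]
6 [ 436.18857045 -147.54546581]
to (447, 275.5, 100, -108.5) -> [  26.4  370.2 -265.1] roll -74.5 or 105.5 q6 -8.9
```

View pics/s26.png

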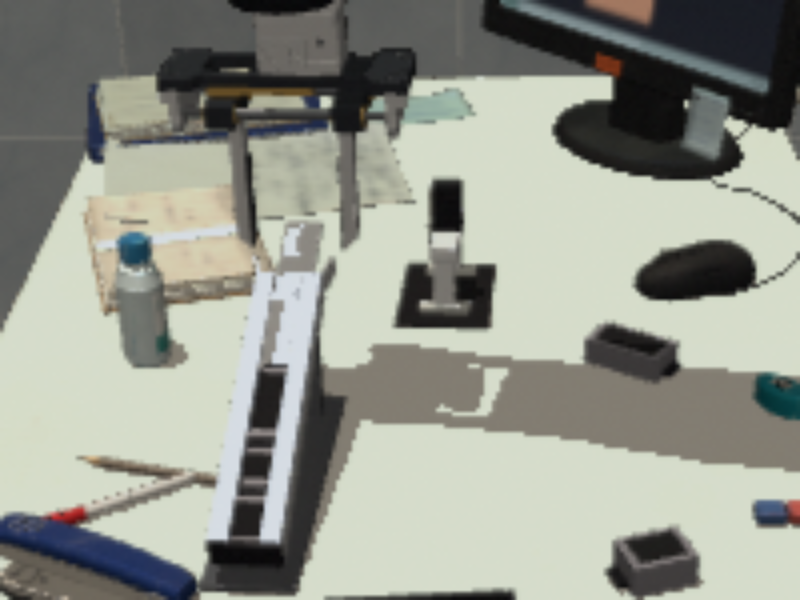

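Emit:
servo_tool --motion '[-30,0,0,0,-70,0,0,0,-75,25,-18,8,-75,60,-43,18,-75,97,-70,28,-75,135,-97,38,-75,173,-124,48,-75,211,-151,58,-70,249,-178,68,-50,287,-205,78,-20,325,-232,88,10,358,-256,98,26,370,-265,105.5,26,370,-265,105.5,26,370,-265,105.5]'

```text
time_s: 69.88
ee_pos: [0.4479, 0.275, 0.1013]
eef_rot: [2.261, 1.57, 0.37]
force: [0.5, 1.4, 0.8]
grip_width: 0.0656
```

```bash
python3 - <<'E'
from h import *
st(); WW=wcloud(); cv2.imwrite("pics/w27.png",WW[1][:,:,::-1]); wloc(4,*A[4],WW=WW); goto(447,275.5,4,-108.5)
W,col=WW[:2]
m=(W[...,0]>.45)&(W[...,0]<.7)&(W[...,1]>.12)&(W[...,1]<.4)&(W[...,2]>.015)&(W[...,2]<.024)&(col.mean(-1)<70)
m&=~((np.hypot(W[...,0]-.447,W[...,1]-.275)<.05))
k=m.astype(np.uint8); nn,lab,s,ce=cv2.connectedComponentsWithStats(k,connectivity=8); j=1+np.argmax(s[1:,4])
p=W[lab==j]*1000; print("tray",len(p),cv2.minAreaRect(p[:,:2].astype(np.float32)))
E
```

```text
t 69.88 tcp [447.9 275.  101.3] jaw -108.4 F [0.5 1.4 0.8] M [ 0.04  0.04 -0.03] w 65.6 q [ 0.48  0.36  1.7  -0.    1.08  2.37]
wrist 4 2288 [447.1 276.2] [36.9 52.2] ang 161.8 z 11.5 px [316. 204.]
to (447, 275.5, 4, -108.5) -> [97.4 -1.3 -0.1] roll 0.1 or -179.9 q6 136.0
tray 1907 ((584.4741821289062, 259.41259765625), (118.93402099609375, 157.41665649414062), 4.559533596038818)
```

View pics/w27.png

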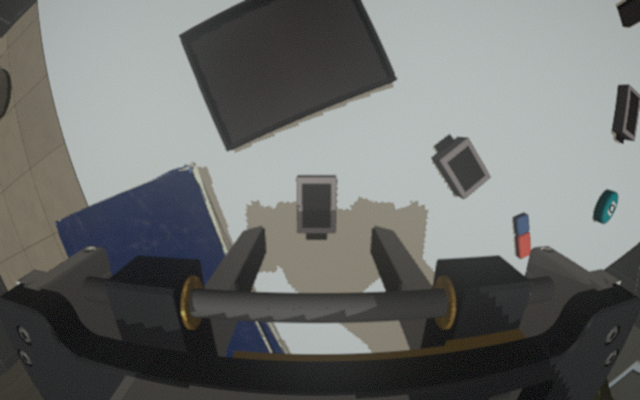

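Emit:
servo_tool --motion '[25,-1,0,0,60,-1,0,0,85,-1,0,0,98,-1,0,0,98,-1,0,0,98,-1,0,0]'

```text
time_s: 70.68
ee_pos: [0.4469, 0.2758, 0.0036]
eef_rot: [2.355, 1.569, 0.461]
force: [-0.1, 0.7, -0.9]
grip_width: 0.0658
```

Emit:
servo_tool --motion '[0,0,0,0,0,0,0,0,0,0,0,0,0,0,0,0,0,0,0,0,-10,0,0,0,-50,0,0,0,-100,0,0,0,-150,0,0,0,-170,0,0,0,-170,0,0,0]' --gripper 0 --force 10

```text
time_s: 72.05
ee_pos: [0.4466, 0.2759, 0.1741]
eef_rot: [2.37, 1.568, 0.477]
force: [0.4, -0.5, -0.7]
grip_width: 0.0359
```

```bash
python3 - <<'E'
from h import *
st(); goto(692,-110,175,-3); heldtilt()
E
```

```text
t 72.05 tcp [446.6 275.9 174.1] jaw -108.5 F [ 0.4 -0.5 -0.7] M [0.02 0.06 0.04] w 35.9 q [ 0.48  0.27  1.63 -0.    1.23  2.38]
to (692, -110, 175, -3) -> [ -0.8 355.2 288. ] roll 74.5 or -105.5 q6 136.2
top plane: tilt along tool y deg 0.0 z -0.0 height 10.5 4176 y range [-24.8  27. ]
```

Emit:
servo_tool --motion '[0,15,12,-8,0,42,34,-17,0,75,60,-26,0,108,87,-35,0,141,114,-44,0,174,141,-53,0,207,168,-62,0,240,195,-71,0,273,222,-80,0,306,249,-90,0,338,274,-99,0,355,288,-105.5,0,355,288,-105.5,0,355,288,-105.5]'

```text
time_s: 73.85
ee_pos: [0.6908, -0.1094, 0.1714]
eef_rot: [2.901, 1.569, 2.846]
force: [-0.4, 0.6, 0.4]
grip_width: 0.036
```

```bash
python3 - <<'E'
from h import *
st(); goto(692,-110,140,-3); heldtilt()
E
```

```text
t 73.85 tcp [ 690.8 -109.4  171.4] jaw -3.1 F [-0.4  0.6  0.4] M [-0.05 -0.05  0.01] w 36.0 q [-0.21  0.67  1.06  0.    1.41 -0.15]
to (692, -110, 140, -3) -> [31.4 -0.6  1.3] roll -0.1 or 179.9 q6 -8.9
top plane: tilt along tool y deg 0.2 z 0.1 height 8.5 4182 y range [-25.9  26. ]
```

Emit:
servo_tool --motion '[15,0,1.2,0,26,0,1.2,0,31,0,1.2,0,31,0,1.2,0,31,0,1.2,0]'

```text
time_s: 74.53
ee_pos: [0.6927, -0.1103, 0.1419]
eef_rot: [-0.143, 1.57, -0.195]
force: [0.0, -1.3, -0.5]
grip_width: 0.036
```

Emit:
servo_tool --motion '[0,0,0,0,2,0,0,0,4,0,0,0,6,0,0,0,8,0,0,0,10,0,0,0,12,0,0,0,14,0,0,0,14,0,0,0,14,0,0,0]' --gripper 0 --force 4

```text
time_s: 75.78
ee_pos: [0.6925, -0.1103, 0.1273]
eef_rot: [-3.019, 1.571, -3.072]
force: [0.1, 0.3, -1.0]
grip_width: 0.0363
```

```bash
python3 - <<'E'
from h import *
st(); heldtilt()
E
```

```text
t 75.78 tcp [ 692.5 -110.3  127.3] jaw -3.0 F [ 0.1  0.3 -1. ] M [-0.06 -0.1   0.05] w 36.3 q [-0.21  0.71  1.1  -0.    1.33 -0.16]
top plane: tilt along tool y deg 19.3 z 0.1 height 10.0 4409 y range [-21.5  26. ]
```

Emit:
servo_tool --motion '[1,0,0,0,1.7,0,0,0,1.7,0,0,0]'

```text
time_s: 76.2
ee_pos: [0.6926, -0.1102, 0.1258]
eef_rot: [0.138, 1.571, 0.085]
force: [-0.8, 0.8, 0.0]
grip_width: 0.0361
```

Emit:
servo_tool --motion '[0,0,0,0,0,0,0,0,0,0,0,0,0,0,0,0,0,0,0,0,0,0,0,0,0,0,0,0,0,0,0,0]' --gripper 0.7

```text
time_s: 77.2
ee_pos: [0.6926, -0.1102, 0.1258]
eef_rot: [0.946, 1.571, 0.894]
force: [0.1, 0.7, 0.4]
grip_width: 0.0656
```

```bash
python3 - <<'E'
from h import *
st()
I=ims(); c=I["side"]; cv2.imwrite("pics/s28.png",cv2.resize(c[1][110:260,200:400,::-1],None,fx=4,fy=4))
W=wcloud(); cv2.imwrite("pics/w28.png",W[1][:,:,::-1])
for i in (3,6): print(i,loc(i,*A[i],I))
goto(440,134.3,100,110)
E
```

```text
t 77.2 tcp [ 692.6 -110.2  125.8] jaw -3.0 F [0.1 0.7 0.4] M [-0.01 -0.11  0.01] w 65.6 q [-0.21  0.71  1.11  0.    1.33 -0.16]
3 scene 72 felt c [438.7 133.1] rect [438.7 133.1] [18.3 27.1] ang 17.3 pca 20.2 | top [436.5 135.9] [39.2 46.3] 20.5
3 side 60 felt c [440.2 135. ] rect [440.1 135.1] [21.9 30.7] ang 18.6 pca 21.1 | top [441.1 138.3] [40.5 48.3] 18.7
3 [439.47229345 134.05039946]
6 scene 94 felt c [ 435.2 -148.6] rect [ 435.2 -148.8] [21.4 47.6] ang 147.1 pca 147.6 | top [ 432.8 -145.9] [38.5 72.4] 147.3
6 side 51 felt c [ 437.1 -145.9] rect [ 437.9 -146.9] [20.8 50.9] ang 147.3 pca 147.0 | top [ 438.5 -143.9] [44.6 69.8] 150.1
6 [ 436.1614201  -147.25618606]
to (440, 134.3, 100, 110) -> [  25.8  230.9 -265.1] roll 67.0 or -113.0 q6 -9.0
```

View pics/s28.png

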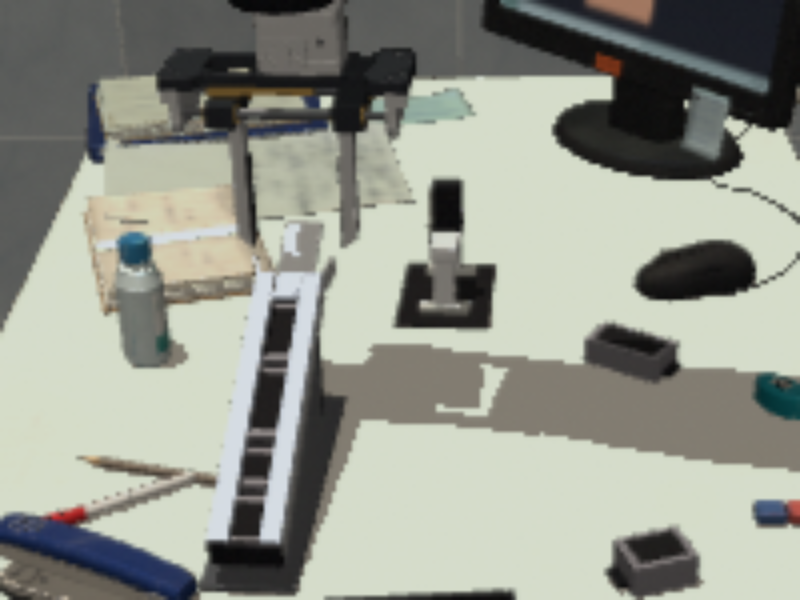

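View pics/w28.png

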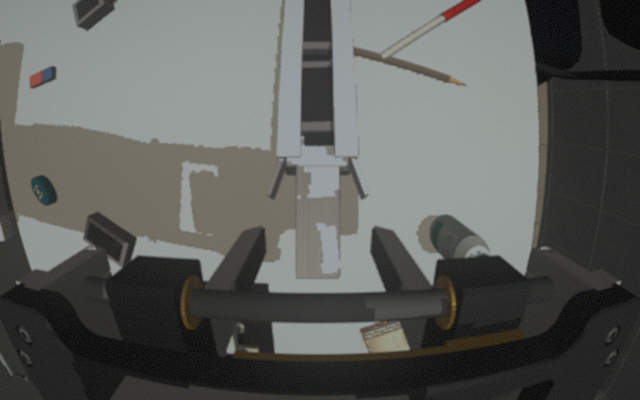

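Emit:
servo_tool --motion '[-30,0,0,0,-70,0,0,0,-75,15,-18,7,-75,38,-44,15,-75,62,-71,24,-75,86,-98,33,-75,110,-126,42,-70,134,-154,51,-50,158,-182,60,-20,182,-210,67,5,208,-240,67,26,231,-265,67,26,231,-265,67,26,231,-265,67]'

```text
time_s: 79.1
ee_pos: [0.4409, 0.1342, 0.1005]
eef_rot: [1.359, 1.569, 0.137]
force: [0.1, 0.6, -0.8]
grip_width: 0.0659
```

```bash
python3 - <<'E'
from h import *
st(); WW=wcloud(); cv2.imwrite("pics/w29.png",WW[1][:,:,::-1]); wloc(3,*A[3],WW=WW); goto(440.3,134.5,6,110)
W,col=WW[:2]
m=(W[...,0]>.5)&(W[...,0]<.7)&(W[...,1]>.12)&(W[...,1]<.4)&(W[...,2]>.015)&(W[...,2]<.024)&(col.mean(-1)<70)
k=m.astype(np.uint8); nn,lab,s,ce=cv2.connectedComponentsWithStats(k,connectivity=8); j=1+np.argmax(s[1:,4])
p=W[lab==j]*1000; print("tray",len(p),cv2.minAreaRect(p[:,:2].astype(np.float32)))
E
```

```text
t 79.1 tcp [440.9 134.2 100.5] jaw -70.0 F [ 0.1  0.6 -0.8] M [ 0.   -0.01 -0.04] w 65.9 q [ 0.22  0.23  1.88 -0.    1.03  1.44]
wrist 3 2147 [439.7 135.6] [36.1 45.3] ang 20.8 z 23.5 px [315. 207.]
to (440.3, 134.5, 6, 110) -> [94.6 -0.7 -0.8] roll -0.0 or 180.0 q6 82.4
tray 1463 ((567.094482421875, 257.55108642578125), (85.81836700439453, 159.75003051757812), 5.134469985961914)
```

View pics/w29.png

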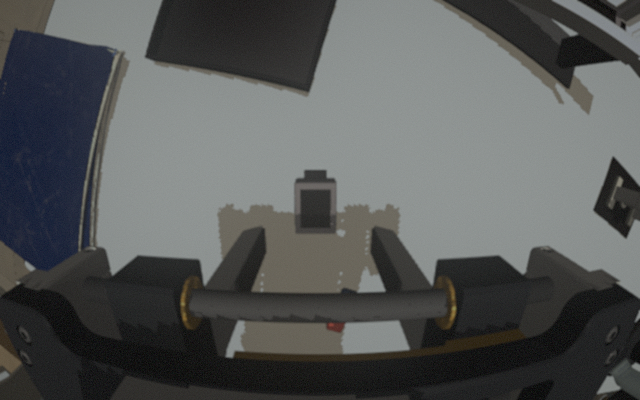

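Emit:
servo_tool --motion '[25,-1,-1,0,60,-1,-1,0,85,-1,-1,0,94,-1,-1,0,94,-1,-1,0,94,-1,-1,0]'

```text
time_s: 79.9
ee_pos: [0.4395, 0.135, 0.0067]
eef_rot: [1.458, 1.569, 0.235]
force: [0.0, 0.4, 0.2]
grip_width: 0.0657
```

Emit:
servo_tool --motion '[0,0,0,0,0,0,0,0,0,0,0,0,0,0,0,0,0,0,0,0,-10,0,0,0,-50,0,0,0,-90,0,0,0,-100,0,0,0,-100,0,0,0]' --gripper 0 --force 15

```text
time_s: 81.15
ee_pos: [0.4388, 0.135, 0.1058]
eef_rot: [1.458, 1.57, 0.237]
force: [0.6, -0.2, -1.6]
grip_width: 0.0352
```

```bash
python3 - <<'E'
from h import *
st(); goto(581.9,292.4,107,-85.4); heldtilt()
E
```

```text
t 81.15 tcp [438.8 135.  105.8] jaw -70.0 F [ 0.6 -0.2 -1.6] M [0.03 0.02 0.02] w 35.2 q [0.22 0.21 1.88 0.   1.05 1.44]
to (581.9, 292.4, 107, -85.4) -> [ -1.1 188.3 -99. ] roll 15.4 or -164.6 q6 82.5
top plane: tilt along tool y deg 0.1 z -0.1 height 18.5 3980 y range [-21.4  23.7]
```

Emit:
servo_tool --motion '[0,18,-9,2,0,48,-25,4,0,80,-42,6,0,112,-59,9,0,144,-76,12,0,173,-91,14,0,188,-99,15.4,0,188,-99,15.4,0,188,-99,15.4,0,188,-99,15.4]'

```text
time_s: 82.45
ee_pos: [0.5813, 0.2917, 0.1056]
eef_rot: [-1.188, 1.57, -2.679]
force: [-0.8, 0.2, -1.1]
grip_width: 0.0363
```

```bash
python3 - <<'E'
from h import *
st(); goto(581.9,292.4,11.5,-85.4); heldtilt()
WW=wcloud(); cv2.imwrite("pics/w30.png",WW[1][:,:,::-1])
W,col=WW[:2]
m=(W[...,0]>.5)&(W[...,0]<.7)&(W[...,1]>.12)&(W[...,1]<.4)&(W[...,2]>.015)&(W[...,2]<.024)&(col.mean(-1)<70)
p=W[m]*1000; print("tray",len(p),cv2.minAreaRect(p[:,:2].astype(np.float32)))
E
```

```text
t 82.45 tcp [581.3 291.7 105.6] jaw -85.4 F [-0.8  0.2 -1.1] M [ 0.05 -0.01 -0.  ] w 36.3 q [ 0.41  0.61  1.31 -0.    1.22  1.9 ]
to (581.9, 292.4, 11.5, -85.4) -> [94.1  0.7 -0.7] roll -0.0 or 180.0 q6 108.8
top plane: tilt along tool y deg 0.2 z -0.2 height 17.4 3975 y range [-21.7  23.3]
tray 1500 ((585.0238037109375, 262.12908935546875), (148.0557403564453, 302.7459411621094), 17.94439125061035)
```

View pics/w30.png

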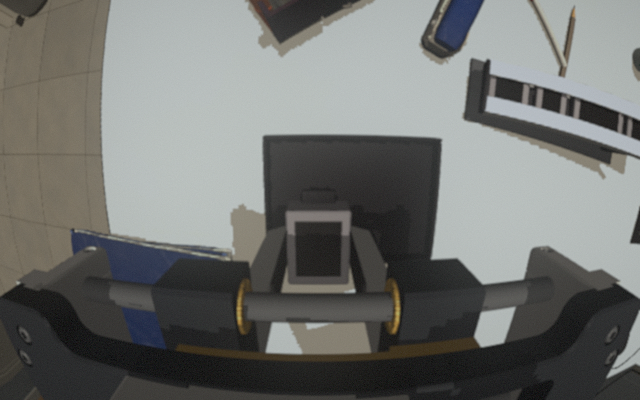

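Emit:
servo_tool --motion '[25,0.5,-1,0,60,0.5,-1,0,82,0.5,-1,0,92,0.5,-1,0,94.5,0.5,-1,0,94.5,0.5,-1,0,94.5,0.5,-1,0]'

```text
time_s: 83.42
ee_pos: [0.5824, 0.2935, 0.0122]
eef_rot: [1.926, 1.569, 0.435]
force: [-0.4, 0.4, -1.0]
grip_width: 0.036
```

Emit:
servo_tool --motion '[0,0,0,0,0,0,0,0,0,0,0,0,-10,0,0,0,-50,0,0,0,-100,0,0,0,-100,0,0,0,-100,0,0,0]' --gripper 0.48

```text
time_s: 84.42
ee_pos: [0.5818, 0.2932, 0.1111]
eef_rot: [-1.245, 1.571, -2.736]
force: [0.2, 0.6, -1.8]
grip_width: 0.0451
```

```bash
python3 - <<'E'
from h import *
st(); WW=wcloud(); cv2.imwrite("pics/w31.png",WW[1][:,:,::-1]); wloc(3,.582,.292,base=.004,WW=WW)
I=ims(); print(loc(6,*A[6],I)); goto(436.5,-148.5,110,-122)
E
```

```text
t 84.42 tcp [581.8 293.2 111.1] jaw -85.4 F [ 0.2  0.6 -1.8] M [0.05 0.06 0.01] w 45.1 q [0.41 0.61 1.3  0.   1.23 1.9 ]
wrist 3 2023 [583.9 292.4] [35.4 45.6] ang 3.7 z 27.5 px [318. 202.]
6 scene 74 felt c [ 435.6 -150.7] rect [ 435.7 -150.6] [17.5 44.8] ang 147.6 pca 148.1 | top [ 432.9 -146.4] [38.4 71.2] 147.8
6 side 46 felt c [ 438.3 -148.2] rect [ 437.5 -148.7] [20.3 50.7] ang 148.5 pca 148.7 | top [ 438. -144.] [43.1 70.5] 144.6
[ 436.94065644 -149.48913797]
to (436.5, -148.5, 110, -122) -> [   0.6 -179.9  428.6] roll 36.6 or -143.4 q6 108.9
```

View pics/w31.png

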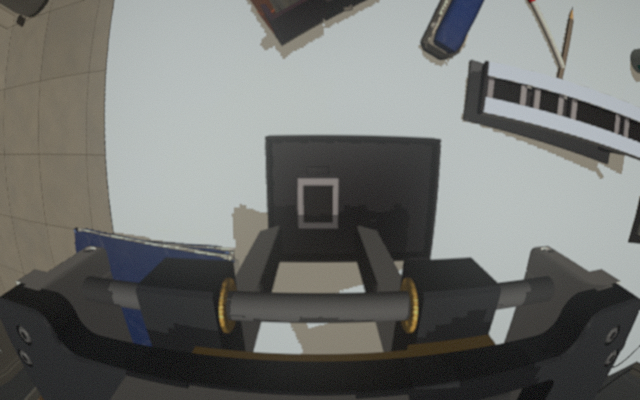

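Emit:
servo_tool --motion '[0,-12,30,3,0,-30,72,7,0,-49,115,11,0,-67,158,15,0,-85,201,19,0,-103,244,23,0,-121,287,27,0,-139,330,31,0,-157,373,35,0,-172,410,37,0,-180,429,37,0,-180,429,37,0,-180,429,37]' --gripper 0.7

```text
time_s: 86.2
ee_pos: [0.4369, -0.1481, 0.1109]
eef_rot: [-1.609, 1.57, 2.538]
force: [-0.3, 0.7, -0.1]
grip_width: 0.0659
```

```bash
python3 - <<'E'
from h import *
st(); WW=wcloud(); cv2.imwrite("pics/w32.png",WW[1][:,:,::-1]); wloc(6,*A[6],WW=WW); goto(437,-149.5,6.5,-122.5)
E
```

```text
t 86.2 tcp [ 436.9 -148.1  110.9] jaw -122.4 F [-0.3  0.7 -0.1] M [ 0.1  -0.   -0.01] w 65.9 q [-0.41  0.21  1.87  0.    1.06  1.73]
wrist 6 2890 [ 436.5 -148. ] [36.3 67.7] ang 148.4 z 21.5 px [317. 203.]
to (437, -149.5, 6.5, -122.5) -> [104.5   0.8   1.3] roll 0.1 or -179.9 q6 99.1
```

View pics/w32.png

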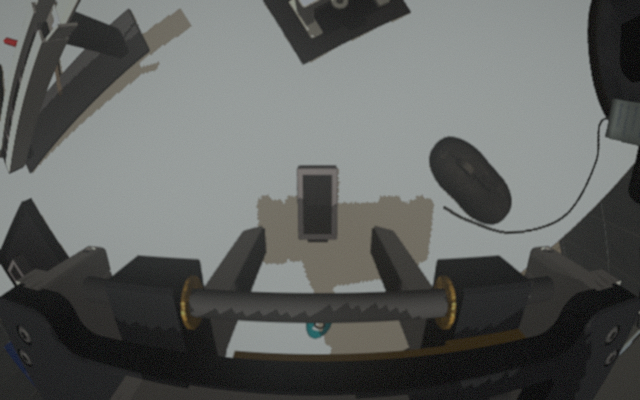

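Emit:
servo_tool --motion '[25,0,0,0,60,0,0,0,90,0,0,0,104,0,0,0,104,0,0,0,104,0,0,0]'

```text
time_s: 87.0
ee_pos: [0.4376, -0.1488, 0.0082]
eef_rot: [1.732, 1.569, -0.404]
force: [-0.6, -0.2, 0.0]
grip_width: 0.0658
```

Emit:
servo_tool --motion '[0,0,0,0,0,0,0,0,0,0,0,0,0,0,0,0,0,0,0,0,-10,0,0,0,-50,0,0,0,-90,0,0,0,-100,0,0,0,-100,0,0,0]' --gripper 0 --force 15

```text
time_s: 88.25
ee_pos: [0.4369, -0.1487, 0.1073]
eef_rot: [1.793, 1.57, -0.344]
force: [-0.3, 0.5, -1.0]
grip_width: 0.0358
```

```bash
python3 - <<'E'
from h import *
st(); goto(587.1,226.6,107,-85.4); heldtilt()
E
```

```text
t 88.25 tcp [ 436.9 -148.7  107.3] jaw -122.4 F [-0.3  0.5 -1. ] M [-0.   -0.02  0.  ] w 35.8 q [-0.41  0.22  1.87  0.    1.05  1.73]
to (587.1, 226.6, 107, -85.4) -> [ 3.000e-01 -7.440e+01 -3.973e+02] roll -37.0 or 143.0 q6 99.1
top plane: tilt along tool y deg -0.1 z -0.1 height 14.9 4450 y range [-22.3  29.5]
```

Emit:
servo_tool --motion '[0,-6,-30,-3,0,-14,-75,-7,0,-22,-120,-11,0,-30,-165,-15,0,-39,-210,-19,0,-48,-255,-23,0,-57,-300,-27,0,-66,-345,-32,0,-73,-385,-36,0,-74,-397,-37,0,-74,-397,-37,0,-74,-397,-37]'

```text
time_s: 89.8
ee_pos: [0.5869, 0.2249, 0.1068]
eef_rot: [-1.212, 1.57, -2.705]
force: [0.2, 0.6, 0.0]
grip_width: 0.0361
```

```bash
python3 - <<'E'
from h import *
st(); goto(587.1,226.6,12.5,-85.4); heldtilt()
WW=wcloud(); cv2.imwrite("pics/w33.png",WW[1][:,:,::-1])
wloc(3,.582,.292,base=.004,WW=WW)
E
```

```text
t 89.8 tcp [586.9 224.9 106.8] jaw -85.5 F [0.2 0.6 0. ] M [0.07 0.   0.  ] w 36.1 q [ 0.31  0.56  1.38 -0.    1.2   1.8 ]
to (587.1, 226.6, 12.5, -85.4) -> [94.3  0.4 -1.8] roll -0.1 or 179.9 q6 103.1
top plane: tilt along tool y deg 0.1 z -0.2 height 13.8 4559 y range [-23.3  29.5]
wrist 3 1939 [583.6 292.7] [37.2 45.3] ang 5.0 z 27.4 px [241. 203.]
```

View pics/w33.png

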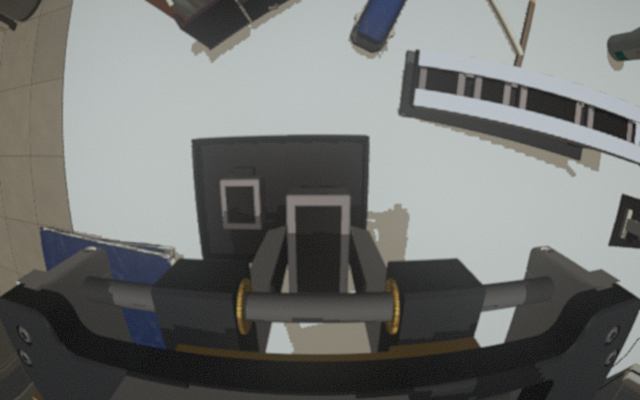

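Emit:
servo_tool --motion '[25,0,-1,0,60,0,-1,0,82,0,-1,0,92,0,-1,0,94.5,0,-1,0,94.5,0,-1,0,94.5,0,-1,0]'

```text
time_s: 90.78
ee_pos: [0.5876, 0.2272, 0.0137]
eef_rot: [1.819, 1.569, 0.328]
force: [-0.6, 0.2, -0.7]
grip_width: 0.0355
```

Emit:
servo_tool --motion '[0,0,0,0,0,0,0,0,0,0,0,0,-10,0,0,0,-50,0,0,0,-100,0,0,0,-150,0,0,0,-150,0,0,0,-150,0,0,0]' --gripper 0.48

```text
time_s: 91.9
ee_pos: [0.5869, 0.227, 0.1625]
eef_rot: [-1.354, 1.57, -2.845]
force: [-0.0, 0.4, -0.2]
grip_width: 0.045
```

```bash
python3 - <<'E'
from h import *
st(); WW=wcloud(); cv2.imwrite("pics/w34.png",WW[1][:,:,::-1]); wloc(3,.583,.292,base=.004,WW=WW); wloc(6,.587,.226,base=.004,WW=WW)
c=cloud("side"); cv2.imwrite("pics/s34.png",cv2.resize(c[1][110:330,190:440,::-1],None,fx=3.2,fy=2.7))
for i,(b) in {2:0}.items(): pass
W=WW[0]; col=WW[1]
# cassettes in the tube: dark felt seen through slot from side view along rail axis
Ws,cs,_=c
m=(Ws[...,0]>.68)&(Ws[...,0]<.72)&(Ws[...,1]>-.1)&(Ws[...,1]<.17)&(Ws[...,2]>.02)
for y in range(-100,160,8):
    q=m&(abs(Ws[...,1]-y/1000)<.004)&(abs(Ws[...,0]-(.6975+.052*(y/1000)))<.006)
    if q.any(): print(y,q.sum(),"z",np.median(Ws[q][:,2]*1000).round(1),"floor",round(106-.404*(y+71),1),"gray",cs[q].mean().round())
E
```

```text
t 91.9 tcp [586.9 227.  162.5] jaw -85.4 F [-0.   0.4 -0.2] M [-0.03  0.04 -0.02] w 45.0 q [0.31 0.51 1.33 0.   1.3  1.8 ]
wrist 3 1379 [583.8 293. ] [36.1 45.5] ang 4.5 z 27.5 px [255. 190.]
wrist 6 2104 [586.8 226.8] [35.4 65.9] ang 5.1 z 25.5 px [317. 191.]
-100 2 z 119.6 floor 117.7 gray 213.0
-92 9 z 117.5 floor 114.5 gray 213.0
-84 9 z 114.6 floor 111.3 gray 213.0
-76 6 z 109.0 floor 108.0 gray 206.0
-68 8 z 107.3 floor 104.8 gray 205.0
-60 1 z 103.6 floor 101.6 gray 133.0
-52 6 z 107.9 floor 98.3 gray 89.0
-44 3 z 108.1 floor 95.1 gray 125.0
-36 9 z 107.1 floor 91.9 gray 46.0
-28 9 z 104.5 floor 88.6 gray 30.0
-20 9 z 100.2 floor 85.4 gray 29.0
-12 11 z 97.3 floor 82.2 gray 30.0
-4 11 z 93.5 floor 78.9 gray 55.0
4 10 z 90.7 floor 75.7 gray 84.0
12 3 z 87.3 floor 72.5 gray 48.0
20 12 z 87.7 floor 69.2 gray 73.0
28 8 z 84.5 floor 66.0 gray 30.0
36 12 z 81.7 floor 62.8 gray 29.0
44 11 z 78.1 floor 59.5 gray 30.0
52 12 z 74.1 floor 56.3 gray 30.0
60 8 z 71.3 floor 53.1 gray 39.0
68 26 z 64.7 floor 49.8 gray 76.0
76 3 z 61.8 floor 46.6 gray 129.0
84 16 z 60.2 floor 43.4 gray 59.0
92 11 z 57.0 floor 40.1 gray 30.0
100 21 z 52.0 floor 36.9 gray 73.0
108 6 z 48.9 floor 33.7 gray 71.0
116 9 z 48.2 floor 30.5 gray 103.0
124 11 z 46.2 floor 27.2 gray 41.0
132 13 z 43.3 floor 24.0 gray 30.0
140 11 z 39.8 floor 20.8 gray 37.0
148 13 z 25.7 floor 17.5 gray 41.0
156 20 z 35.2 floor 14.3 gray 25.0
```

View pics/w34.png

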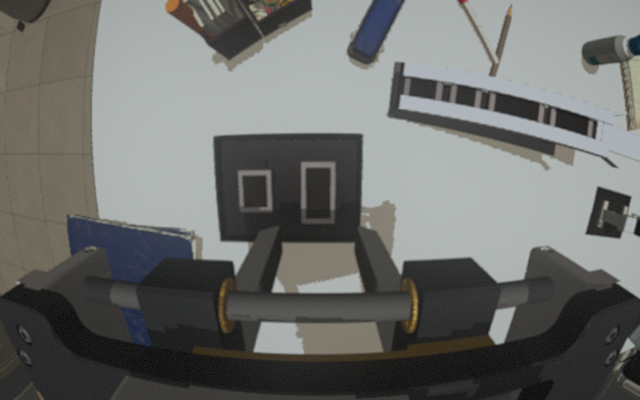

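View pics/s34.png

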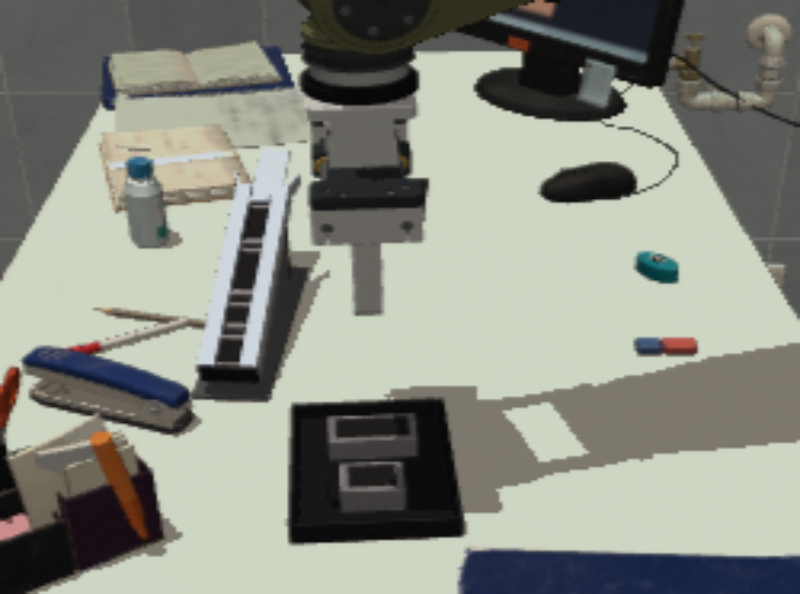

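```bash
python3 - <<'E'
from h import *
W,col,c=cloud("scene"); cv2.imwrite("pics/sc35.png",cv2.resize(col[120:300,200:440,::-1],None,fx=3.3,fy=3.3))
m=(abs(W[...,0]-.588)<.04)&(abs(W[...,1]+.268)<.04)&(W[...,2]>.085)&(W[...,2]<.12)
print(cv2.minAreaRect((W[m][:,:2]*1000).astype(np.float32)),W[m][:,2].max())
E
```

```text
((584.1913452148438, -267.7283630371094), (26.05492401123047, 29.55851936340332), 84.37391662597656) 0.11091223930783922
```

View pics/sc35.png

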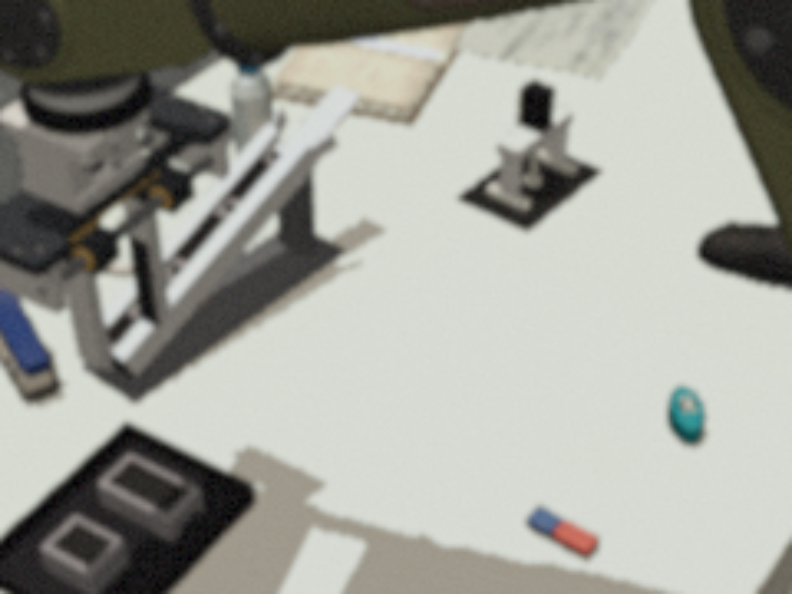

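The gauge stands upright mid-pad at about (535,150) px. Both thick cassettes lie flat in the tray, the rail holds the other four, and the arm is clear.

```bash
python3 -c "
from station import ctrl
print(ctrl.hand_in())"
```

```text
the job is handed in; nothing more can be done
None
```

The job was handed in at about 92 s of the 210 s allowed; no verdict is reported.

**Gauging:** All six cassettes were there. I stood the gauge on each in order from shortest to longest and released it for at least 2 s. The handle centre came within about 2 mm of each cassette's centre. I took the thicknesses (14, 16, 24, 12, 15 and 22 mm, shortest to longest) from the judging limits. The depth images agreed to within about 1 mm, but the gauge's own reading was not available to me.

**Sorting:**
- **Rail:** Cassettes 2, 1, 5 and 4 are in the tube, in that order from the stop, tabs uphill. Each was pivoted flush on the tongue before release, at 21–22° measured for the first three; cassette 4 read 19° and I pressed it slightly further without measuring again.
- **Tray:** Cassettes 3 and 6 lie flat, about 30 mm apart. Their tops measured 27.5 and 25.5 mm, against 28 and 26 mm expected.
- **Gauge:** It is back upright on its pad, within about 3 mm of the pad centre.

**Last checks:**
- Cassette 5 was knocked about 3 cm aside after its gauging. I found it again and handled it normally.
- Cassette 4, the uppermost in the tube, appears to end about 20 mm past the mouth, judged from a few pixels through the slot.
- The scene and side cameras differed by 2–5 mm in places, for example on the gauge handle, so I relied on the wrist camera there. No check failed.

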